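# Crack the nuts and lay them out on the serving board

## Task

Crack every nut on the worktop with the bench nutcracker: lay it lengthways on the rail between the jaws and close the two grips on it until the resistance gives, never cracking a nut any other way. Then lay each cracked nut flat in a free nest of its own shape on the serving board, the short walnuts in the round nests and the long pecans in the long ones, and leave the nutcracker open and the other things where they are.

Things in the scene. Friction and masses are not known exactly. Their poses are not given: they have to be found in the camera images.
- walnut_1: a short, roundish nut (walnut), 36 mm long (its x), 32 wide (y), 24 high (z), 35 g; ellipsoid with flat ends, belly and back; rests on belly or back, which serve alike. Origin: its middle, 12 mm above what it rests on. The seam runs lengthways, in its x-z plane. Take it by its ends (fingers closing along its x): squeezed across (along y) with 28 N it cracks. May be absent
- walnut_1_shell (a joint): how far the shell of walnut_1 is driven in across its width (its y), m: 0 whole, 0.006 cracked (then 26 mm wide). It holds firm up to about 28 N, then gives: the resistance falls away to nothing at 0.003, and from there it snaps in and stays
- walnut_2: a short, roundish nut (walnut), 36 mm long (its x), 32 wide (y), 24 high (z), 35 g; ellipsoid with flat ends, belly and back; rests on belly or back, which serve alike. Origin: its middle, 12 mm above what it rests on. The seam runs lengthways, in its x-z plane. Take it by its ends (fingers closing along its x): squeezed across (along y) with 28 N it cracks. May be absent
- walnut_2_shell (a joint): how far the shell of walnut_2 is driven in across its width (its y), m: 0 whole, 0.006 cracked (then 26 mm wide). It holds firm up to about 28 N, then gives: the resistance falls away to nothing at 0.003, and from there it snaps in and stays
- pecan_1: a long nut (pecan), 52 mm long (its x), 32 wide (y), 24 high (z), 35 g; ellipsoid with flat ends, belly and back; rests on belly or back, which serve alike. Origin: its middle, 12 mm above what it rests on. The seam runs lengthways, in its x-z plane. Take it by its ends (fingers closing along its x): squeezed across (along y) with 28 N it cracks. May be absent
- pecan_1_shell (a joint): how far the shell of pecan_1 is driven in across its width (its y), m: 0 whole, 0.006 cracked (then 26 mm wide). It holds firm up to about 28 N, then gives: the resistance falls away to nothing at 0.003, and from there it snaps in and stays
- pecan_2: a long nut (pecan), 52 mm long (its x), 32 wide (y), 24 high (z), 35 g; ellipsoid with flat ends, belly and back; rests on belly or back, which serve alike. Origin: its middle, 12 mm above what it rests on. The seam runs lengthways, in its x-z plane. Take it by its ends (fingers closing along its x): squeezed across (along y) with 28 N it cracks. May be absent
- pecan_2_shell (a joint): how far the shell of pecan_2 is driven in across its width (its y), m: 0 whole, 0.006 cracked (then 26 mm wide). It holds firm up to about 28 N, then gives: the resistance falls away to nothing at 0.003, and from there it snaps in and stays
- cracker: bench nutcracker fixed to the worktop: wooden foot 200 x 64 x 10 mm with a rail, a hinge post (54 mm high) at the far end, and two level steel arms (26 to 48 mm above the worktop) from the post, past the jaw pads, to black grips at the near end. Origin on the worktop; x from the grips (-x) to the post (+x), y: the direction in which the arms close
- cracker_seat (a point): on the rail's top, 24 mm above the worktop, midway between the jaw pads. A nut rests here, its length along the cracker's x, its middle 12 mm above this point. Rail: 52 mm to either side in x, 34 mm wide. Open, the pads (36 mm in x) are 41 mm apart, and the arms leave 40 mm between them for 55 mm either side; fully closed 23 mm. The post is 78 mm away
- cracker_grips (a point): fixed point midway between the two grips, 37 mm above the worktop, 92 mm from the seat. The grips are flat-sided bars 60 mm long in x, 20 mm high, 9 mm thick; open 64 mm over their outsides here, fully closed 25 mm. Press both together along the cracker's y, with about 14 N on each to crack a nut; the foot below is 10 mm high
- cracker_left (a joint): angle of the left arm, rad (the right arm mirrors it exactly): 0 open, about 0.058 when the pads touch a whole nut, about 0.096 once it is cracked, 0.115 fully closed. A weak spring (under 2 N at the grips) opens it again when let go
- nut_board: a fixed light wooden serving board 170 x 100 x 14 mm with four nests 6 mm deep: two round ones in the row at its -x end, two long ones in the row at its +x end. Origin under its centre on the worktop; x along the 170 mm side, z up
- round_nest_1 (a point): centre of the floor (8 mm above the worktop, 6 mm below the board's top) of a round nest, 44 mm across, for a walnut
- long_nest_1 (a point): centre of the floor (8 mm above the worktop, 6 mm below the board's top) of a long nest, 60 mm along the board's x and 38 mm along its y, for a pecan; x along the nest's length
- round_nest_2 (a point): centre of the floor (8 mm above the worktop, 6 mm below the board's top) of a round nest, 44 mm across, for a walnut
- long_nest_2 (a point): centre of the floor (8 mm above the worktop, 6 mm below the board's top) of a long nest, 60 mm along the board's x and 38 mm along its y, for a pecan; x along the nest's length
- mug_green: a green ceramic mug, 94 mm high, behind the work; not part of the job. Origin under its middle
- garlic: a head of garlic, 53 mm, behind the nuts; not part of the job. Origin under its middle
- lemon: a lemon, 83 mm long, behind the nuts; not part of the job. Origin under its middle
- egg_timer: a wind-up kitchen timer, 59 mm wide, 44 mm high, in front; not part of the job. Origin under its middle
- opener: a bottle opener, 174 mm long, flat, in front; not part of the job. Origin under its middle
- teaspoon: a teaspoon, 130 mm long, flat, in front; not part of the job. Origin under its middle
Not all that is in view belongs to the job. Leave any yellow look-alike of the pecan_1 alone.

How it is judged:
At the end, for the whole second after the job is handed in: Every nut that is present is cracked (shell driven in by more than 4.5 mm) and rests flat on the floor of a nest of its own kind: its middle within 8 mm of the nest's centre and 9 to 14.5 mm above the nest's floor, at rest; the nutcracker's arms are open (left arm below 0.03 rad) (value of joint each of walnut_1_shell, walnut_2_shell, pecan_1_shell, pecan_2_shell above 0.0045 m and ((horizontal distance between walnut_1 and round_nest_1 below 0.008 m and z of walnut_1 in the frame of round_nest_1 between 0.009 and 0.0145 m) or (horizontal distance between walnut_1 and round_nest_2 below 0.008 m and z of walnut_1 in the frame of round_nest_2 between 0.009 and 0.0145 m)) and linear speed of each of walnut_1, walnut_2, pecan_1, pecan_2 below 0.03 m/s and ((horizontal distance between walnut_2 and round_nest_1 below 0.008 m and z of walnut_2 in the frame of round_nest_1 between 0.009 and 0.0145 m) or (horizontal distance between walnut_2 and round_nest_2 below 0.008 m and z of walnut_2 in the frame of round_nest_2 between 0.009 and 0.0145 m)) and ((horizontal distance between pecan_1 and long_nest_1 below 0.008 m and z of pecan_1 in the frame of long_nest_1 between 0.009 and 0.0145 m) or (horizontal distance between pecan_1 and long_nest_2 below 0.008 m and z of pecan_1 in the frame of long_nest_2 between 0.009 and 0.0145 m)) and ((horizontal distance between pecan_2 and long_nest_1 below 0.008 m and z of pecan_2 in the frame of long_nest_1 between 0.009 and 0.0145 m) or (horizontal distance between pecan_2 and long_nest_2 below 0.008 m and z of pecan_2 in the frame of long_nest_2 between 0.009 and 0.0145 m)) and value of joint cracker_left below 0.03 rad); the robot touches nothing.
It fails at once if a nut is cracked otherwise than by closing the nutcracker ((value of joint walnut_1_shell above 0.002 m and velocity of joint walnut_1_shell above 0.02 m/s and (distance between walnut_1 and cracker_seat above 0.035 m or contact force between walnut_1 and the fingers above 2 N)) or (value of joint walnut_2_shell above 0.002 m and velocity of joint walnut_2_shell above 0.02 m/s and (distance between walnut_2 and cracker_seat above 0.035 m or contact force between walnut_2 and the fingers above 2 N)) or (value of joint pecan_1_shell above 0.002 m and velocity of joint pecan_1_shell above 0.02 m/s and (distance between pecan_1 and cracker_seat above 0.035 m or contact force between pecan_1 and the fingers above 2 N)) or (value of joint pecan_2_shell above 0.002 m and velocity of joint pecan_2_shell above 0.02 m/s and (distance between pecan_2 and cracker_seat above 0.035 m or contact force between pecan_2 and the fingers above 2 N))).
It fails at once if a thing that is no part of the job is pushed more than 4 cm away (distance of any of mug_green, garlic, lemon, egg_timer, opener, teaspoon from where it was at the start of the episode above 0.04 m).
Of walnut_1, walnut_2, pecan_1, pecan_2 only 3 to 4 are there at a start; the rules pass over those that are not, and their reading is None.
At some moment in a run one of walnut_1, walnut_2, pecan_1, pecan_2 may be knocked a few centimetres aside while the robot is not near it.
Once in a run the grip may slacken for a moment while it holds something.
It also fails if it takes over 210 s, if anything falls off the work surface, if the arm or the gripper's body presses on something with over 40 N, if the wrist force passes 120 N, or if a joint passes its speed limit or range.

## Robot

A 6-joint arm with a two-finger parallel gripper is mounted at the origin on a cart in front of the work surface, level with it; the furniture and walls round the work are solid. World frame = base frame: x ahead of the robot, y to its left, z up, the work surface at z = 0. Lengths are in m, angles in rad, forces in N, time in s.
With the tool pointing down it reaches from about 0.275 to 0.75 m from the base axis. Payload 10.2 kg.
Tool frame: the origin (TCP) lies midway between the tips of the shut fingers; the grasp point (between the pads) lies 19 mm behind it; z points along the fingers, y is the line along which they close (so a half turn about z gives the same grasp; the last joint's range is limited). The gripper opens to 88 mm and grips with 3 to 60 N. Pads are 18 mm wide; open, the fingers measure 123 mm over their backs; the gripper's body (75 mm by 187 mm) begins 45 mm behind the grasp point.
Start: joints at [1.001, 0.313, 1.498, -0, 1.331, -0.223], TCP at [0.178, 0.494, 0.201] pointing down, gripper open.
Joint ranges: [-2.94, 2.94], [-0.97, 2.17], [0.19, 2.56], [-1.23, 4.37], [0.02, 3.11], [-2.88, 2.88]. Speed limits (rad/s): [2.39, 2.39, 3.01, 3.14, 3.14, 3.14].

## Interface

Orientations are given as [roll, pitch, yaw] about the fixed x, y, z axes, in that order (R = Rz(yaw) Ry(pitch) Rx(roll)).
In Python, from cell import observe, snapshot, sign_off gives the robot as it stands. The module is installed in compiled form; this text tells all that it offers.
- The arm moves only by the shell command python3 -m pendant 'ROWS' [OPENING] [FORCE]. ROWS is text: rows parted by semicolons, each of 6 numbers parted by spaces: the shift along the world's x, y, z each as a share of 0.2 m, from -1 to 1, then the turn, a rotation vector about the world's x, y, z each as a share of 90 degrees, from -1 to 1. A call has 1 to 20 rows; each row is the pose to reach, as a shift and turn from the pose commanded when the call began; what a row does not reach only later rows make up. A row lasts 1/8 s, in which the tool goes at most 62.5 mm and 10.7 degrees, less where a joint would pass 70% of its speed; a pose out of reach is approached as far as the arm can. A call with a number of a shift or a turn outside -1 to 1 is refused whole. A call with a gripper value outside its range is refused whole. OPENING is the gripper's target within -1 to 1 (shut at 1, half-way at 0, fully open at -1), set as the call begins (- or left out, the last holds). The fingers move at their own pace and stop on an object; FORCE is the grip in N (left out, the last holds). Time passes only in rows, so rows that repeat a pose let the fingers close. It gives the time, the measured TCP pose, the force, the opening and the grip force at its end, in the units of the state.
- observe(): the state, without advancing time (a new reading comes with each control period).
- snapshot(name): name is "scene" or "top" or "wrist"; returns a dict with "frame" (400x640x3 uint8, red, green, blue), "camera_matrix" (3x3 intrinsics, pixels), "origin" and "attitude" of the camera in the world; the wrist camera has in their place "T_tool_cam" (4x4, takes a point from camera to tool coordinates, whose origin is the TCP and whose axes are the flange's). Camera axes: x right, y down, z forward; pixel columns grow to the right and rows downward; lengths in m; the calibration is good to about 2 mm. A picture is of the moment at which its call begins: read the wrist's pose just before it. There is no depth.
- sign_off(): hands the job in; it is judged then, once.
The state is a dict: "t": time; "joint_positions": joint angles; "qvel": joint speeds; "tau": joint torques, N m; "eef_pos": TCP position; "orientation": TCP orientation; "force": force on the tool from outside, world axes, zero at the start; "torque": the same for the moment, N m; "width": finger opening in m; "grasp_force": force on a finger pad.
Only numpy, scipy, OpenCV 4.12 (cv2) and the standard library are available. Lean on these libraries where they do the work, as an engineer would, in place of code of your own. Each camera call takes 0.05 s, during which the arm holds its last target. There are 200 camera calls.

## Working session

There is one attempt and no reset: what is moved stays moved. The work goes in short steps, Python scripts to look and compute and a shell command to move; the robot and the scene stay as the last step left them, time stands still between calls to the robot, and variables do not carry over. Pictures are saved under pics/ and viewed, at most 14 in all, crops included, and the job is handed in when it is done.

```bash
mkdir -p pics; cat > h.py <<'E'
import numpy as np, cv2
from cell import observe, snapshot
from scipy.spatial.transform import Rotation as R
def cam(name):
    s=observe(); d=snapshot(name)
    if name=="wrist":
        T=np.eye(4); T[:3,:3]=R.from_euler('xyz',s['orientation']).as_matrix(); T[:3,3]=s['eef_pos']
        T=T@np.array(d['T_tool_cam']); d['M']=T[:3,:3]; d['o']=T[:3,3]
    else:
        a=np.array(d['attitude']); d['M']=a if a.shape==(3,3) else (R.from_euler('xyz',a).as_matrix() if a.size==3 else R.from_quat(a).as_matrix()); d['o']=np.array(d['origin'])
    return d
def ray(d,uv,z):
    v=d['M']@np.linalg.inv(np.array(d['camera_matrix']))@np.array([uv[0],uv[1],1.]); return d['o']+v*(z-d['o'][2])/v[2]
def px(d,p):
    q=np.array(d['camera_matrix'])@d['M'].T@(np.array(p)-d['o']); return q[:2]/q[2]
def save(d,n): cv2.imwrite('pics/'+n,d['frame'][:,:,::-1])
E
python3 - <<'E'
from h import *
for n in ['scene','top']:
    d=snapshot(n); print(n,d['origin'],d['attitude'],d['camera_matrix']); save(d,n+'0.png')
s=observe(); print(s)
E
```

```text
scene [-0.19700578 -0.4794072   0.6631825 ] [-2.17955242 -0.01968502 -1.0764499 ] [[416.23703189   0.         312.2577869 ]
 [  0.         416.23703189 200.30652012]
 [  0.           0.           1.        ]]
top [ 0.49910948 -0.06287241  1.06108754] [-3.05639485e+00  1.13928663e-03 -1.58571906e+00] [[423.79414025   0.         316.77699633]
 [  0.         423.79414025 198.08580149]
 [  0.           0.           1.        ]]
{'t': 0.1, 'joint_positions': array([ 1.00060603e+00,  3.13390288e-01,  1.49833811e+00, -9.98429776e-06,
        1.33099660e+00, -2.23441089e-01]), 'qvel': array([-1.21397078e-04, -1.41548567e-03, -9.93242552e-04,  9.40150275e-04,
        1.88017693e-03, -4.76234530e-06]), 'tau': array([ 2.23888033e-03, -4.02813685e+01, -2.52648836e+01,  6.95386855e-02,
        3.42393445e-02, -4.93484345e-05]), 'eef_pos': array([0.17831052, 0.49352082, 0.2001289 ]), 'orientation': array([-3.14048631e+00, -2.41457235e-04,  2.79484569e+00]), 'force': array([-0.13143664, -1.0956493 ,  0.4325884 ]), 'torque': array([-0.04607269,  0.02693805, -0.02195211]), 'grasp_force': 0.0, 'width': 0.08810871975413924}
```

View pics/top0.png

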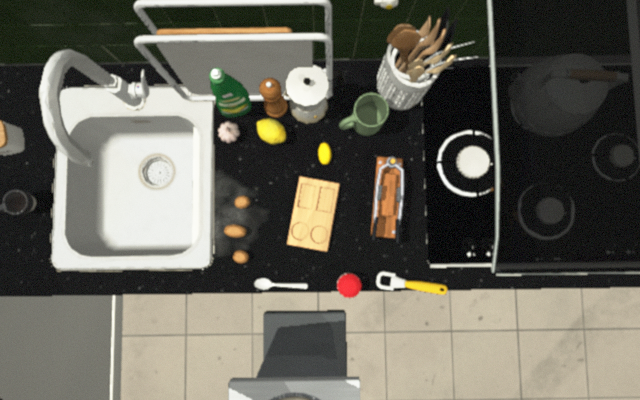

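View pics/scene0.png

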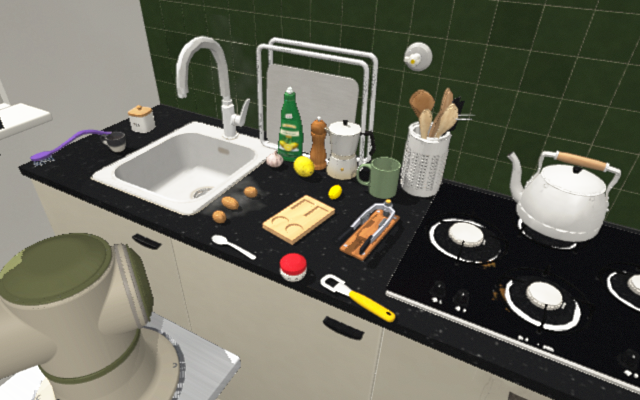

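The top view shows nuts at (241,201) short, (234,231) long and (240,257) short. The yellow look-alike is at (325,153) and the lemon at (271,131). The board is at about (314,214), and the cracker at about (388,198) with its grips towards (388,228).

```bash
python3 - <<'E'
from h import *
d=cam('top'); f=d['frame']
hsv=cv2.cvtColor(f,cv2.COLOR_RGB2HSV)
for nm,uv,z in [('tcp?',(0,0),0),('boardc',(314,214),.014),('cr seat',(388,195),.036),('post',(391,160),.054),('grips',(387,232),.037),('yellow',(325,153),.012)]:
    print(nm,ray(d,uv,z).round(3))
m=cv2.inRange(hsv,(5,90,90),(22,255,255)); m[:,:222]=0;m[:,265:]=0;m[:185]=0;m[270:]=0
for c in cv2.findContours(m,cv2.RETR_EXTERNAL,cv2.CHAIN_APPROX_NONE)[0]:
    if cv2.contourArea(c)<20: continue
    r=cv2.minAreaRect(c); b=cv2.boxPoints(r); P=np.array([ray(d,p,.012)[:2] for p in b]); print(r, P.mean(0).round(3), np.linalg.norm(P[0]-P[1]).round(3),np.linalg.norm(P[1]-P[2]).round(3))
big=cv2.resize(f[180:275,215:420],None,fx=3.9,fy=3.9,interpolation=cv2.INTER_CUBIC); cv2.imwrite('pics/crop1.png',big[:,:,::-1])
w=snapshot('wrist'); print(w['T_tool_cam'],w['camera_matrix'])
E
```

```text
tcp? [1.123 0.759 0.   ]
boardc [ 0.549 -0.056  0.014]
cr seat [ 0.592 -0.236  0.036]
post [ 0.674 -0.243  0.054]
grips [ 0.502 -0.231  0.037]
yellow [ 0.702 -0.085  0.012]
((240.0, 256.5), (13.0, 14.0), 90.0) [0.448 0.128] 0.034 0.032
((234.5, 230.5), (13.0, 21.0), 90.0) [0.511 0.141] 0.052 0.032
((241.25003051757812, 201.75003051757812), (12.727922439575195, 14.849241256713867), 45.0) [0.582 0.125] 0.037 0.032
[[-1.89907964e-04 -9.54735672e-01 -2.97455477e-01  7.69364467e-02]
 [ 9.99999950e-01 -2.56737951e-04  1.85603995e-04  3.57491121e-04]
 [-2.53570864e-04 -2.97455427e-01  9.54735673e-01 -1.82877176e-01]
 [ 0.00000000e+00  0.00000000e+00  0.00000000e+00  1.00000000e+00]] [[278.37134398   0.         319.30949139]
 [  0.         278.37134398 202.32963608]
 [  0.           0.           1.        ]]
```

View pics/crop1.png

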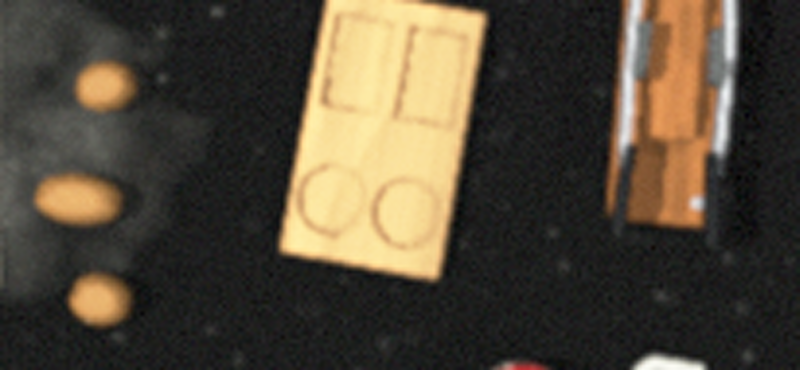

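The crop confirms three brown nuts: a short one at crop (105,86), a long one at (78,200) and a short one at (100,300). The board has its round nests at the near end, and the cracker is open. I chose these brown nuts and will leave the yellow look-alike alone. Next I move the wrist camera over the nuts.

```bash
cat > go.py <<'E'
import sys; from h import *
# usage: go.py x y z yaw_deg -> shares from the present pose
x,y,z,w=map(float,sys.argv[1:5]); s=observe(); Rc=R.from_euler('xyz',s['orientation'])
rv=(R.from_euler('xyz',[np.pi,0,np.radians(w)])*Rc.inv()).as_rotvec()
print((np.r_[(np.array([x,y,z])-s['eef_pos'])/.2, rv/(np.pi/2)]).round(3), 'yaw',np.degrees(s['orientation'][2]).round(2))
E
python3 -m pendant '0.3 -0.3 0 0 0 0.1; 0.6 -0.6 0 0 0 0.2; 1 -1 0 0 0 0.221; 1 -1 0 0 0 0.221; 1 -1 0 0 0 0.221; 1 -1 0 0 0 0.221'
python3 go.py .47 .13 .2 180
```

```text
t: 0.95
eef_pos: [0.3797, 0.2923, 0.2004]
orientation: [-3.141, -0.0, 3.138]
force: [-0.5, 0.7, 0.2]
width: 0.088
grasp_force: 0.0
[ 0.452 -0.811 -0.002  0.    -0.     0.002] yaw 179.81
```

```bash
python3 -m pendant '0.2 -0.3 0 0 0 0; 0.45 -0.6 0 0 0 0; 0.45 -0.81 0 0 0 0; 0.45 -0.81 0 0 0 0; 0.45 -0.81 0 0 0 0; 0.45 -0.81 0 0 0 0'
cat > nuts.py <<'E'
import sys; from h import *
def nuts(d,box=(.38,.66,.02,.22),z=.012):
    hsv=cv2.cvtColor(cv2.GaussianBlur(d['frame'],(3,3),0),cv2.COLOR_RGB2HSV)
    m=cv2.inRange(hsv,(5,90,70),(22,255,255)); m=cv2.morphologyEx(m,cv2.MORPH_OPEN,np.ones((3,3)))
    for c in cv2.findContours(m,cv2.RETR_EXTERNAL,cv2.CHAIN_APPROX_NONE)[0]:
        if cv2.contourArea(c)<80: continue
        P=np.array([ray(d,p[0],z)[:2] for p in c])
        (x,y),wh,_=cv2.minAreaRect((P*1000).astype(np.float32)); 
        if not(box[0]<x/1e3<box[1] and box[2]<y/1e3<box[3]): continue
        e=cv2.fitEllipse((P*1e4).astype(np.float32)); mu=cv2.moments((P*1e4).astype(np.float32)); 
        print('rect',round(x,1),round(y,1),'ell c',(np.array(e[0])/10).round(1),'axes',(np.array(e[1])/10).round(1),'long axis deg',round((e[2]+90)%180,1),'area',round(mu['m00']/100))
if __name__=='__main__':
    d=cam('wrist'); nuts(d); save(d,sys.argv[1])
E
python3 nuts.py w1.png
```

```text
t: 1.7
eef_pos: [0.4679, 0.1333, 0.2007]
orientation: [3.141, -0.0, -3.139]
force: [0.4, -0.1, 0.3]
width: 0.0881
grasp_force: 0.0
rect 585.8 123.9 ell c [585.7 124.4] axes [32.1 35.5] long axis deg 112.4 area 889
rect 513.9 141.8 ell c [514.  141.8] axes [30.2 52.5] long axis deg 84.3 area 1236
rect 451.3 127.9 ell c [451.1 128.1] axes [29.9 36.1] long axis deg 76.6 area 845
```

View pics/w1.png

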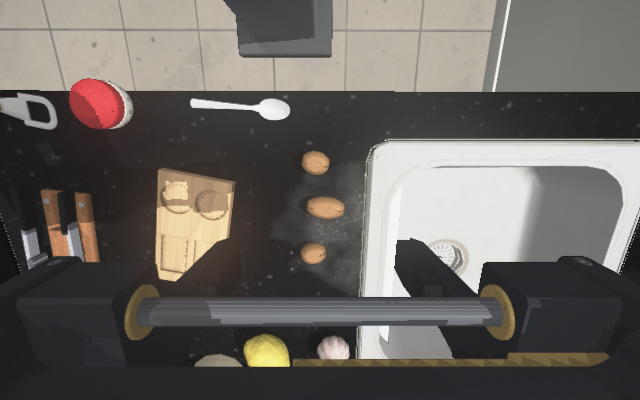

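The wrist view shows the walnuts at (316,162) and (313,253), and the pecan at (325,208). Their sizes match the description. The board is at about (195,222). One round nest at (178,195) looks odd, so I'll look closer at the board and the cracker.

```bash
python3 -m pendant '0.1 -0.3 0 0 0 0; 0.2 -0.6 0 0 0 0; 0.2 -1 0 0 0 0; 0.2 -1 0 0 0 0; 0.2 -1 0 0 0 0; 0.2 -1 0 0 0 0'
python3 -m pendant '0 -0.3 0 0 0 0; 0 -0.4 0 0 0 0; 0 -0.4 0 0 0 0; 0 -0.4 0 0 0 0'
python3 - <<'E'
from h import *
d=cam('wrist'); save(d,'w2.png')
np.savez('w2.npz',**{k:np.array(d[k]) for k in('frame','camera_matrix','M','o')})
E
```

```text
t: 2.5
eef_pos: [0.5085, -0.0664, 0.2007]
orientation: [3.141, 0.0, -3.139]
force: [-0.6, 0.6, -0.2]
width: 0.0879
grasp_force: 0.0
t: 3.0
eef_pos: [0.5086, -0.1466, 0.2007]
orientation: [3.141, 0.0, -3.14]
force: [-0.2, 0.6, -0.3]
width: 0.0881
grasp_force: 0.0
```

View pics/w2.png

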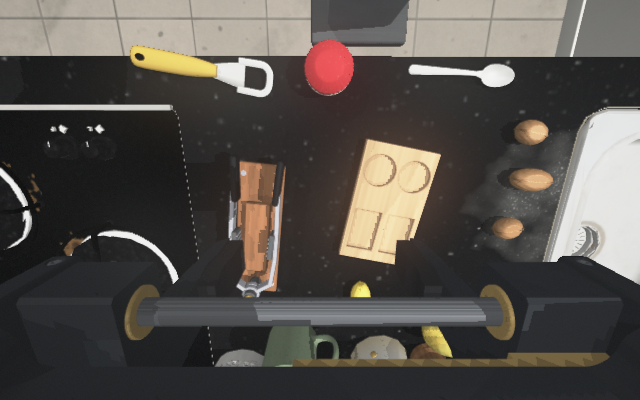

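All four nests are free: round at (380,169) and (414,176), long at (364,229) and (396,236). The cracker runs from its grips at (235,180) and (280,180) to its post at (252,288). I'll measure both more closely.

```bash
python3 - <<'E'
from h import *
d=np.load('w2.npz'); f=d['frame']
cv2.imwrite('pics/crop2.png',cv2.resize(f[130:302,215:445],None,fx=3.4,fy=3.4,interpolation=cv2.INTER_CUBIC)[:,:,::-1])
t=cam('top')
for nm,q in (('wrist',d),('top',t)):
    hsv=cv2.cvtColor(q['frame'],cv2.COLOR_RGB2HSV)
    m=cv2.inRange(hsv,(12,40,140),(28,170,255)); 
    lab=cv2.findContours(cv2.morphologyEx(m,cv2.MORPH_CLOSE,np.ones((5,5))),cv2.RETR_EXTERNAL,cv2.CHAIN_APPROX_NONE)[0]
    for c in lab:
        P=np.array([ray(q,p[0],.014)[:2] for p in c]); 
        if abs(P.mean(0)-[.55,-.056]).max()>.06 or cv2.contourArea(c)<300: continue
        r=cv2.minAreaRect((P*1000).astype(np.float32)); print(nm,np.round(r[0],1),np.round(r[1],1),round(r[2],2)); print(cv2.boxPoints(r).round(1).tolist())
E
```

```text
wrist [553.2 -52.2] [101.3 170.3] 78.64
[[459.79998779296875, -85.0], [626.7999877929688, -118.5999984741211], [646.7000122070312, -19.299999237060547], [479.70001220703125, 14.300000190734863]]
top [551.  -52.3] [102.6 172.8] 78.48
[[456.0, -85.30000305175781], [625.4000244140625, -119.9000015258789], [645.9000244140625, -19.299999237060547], [476.5, 15.199999809265137]]
```

View pics/crop2.png

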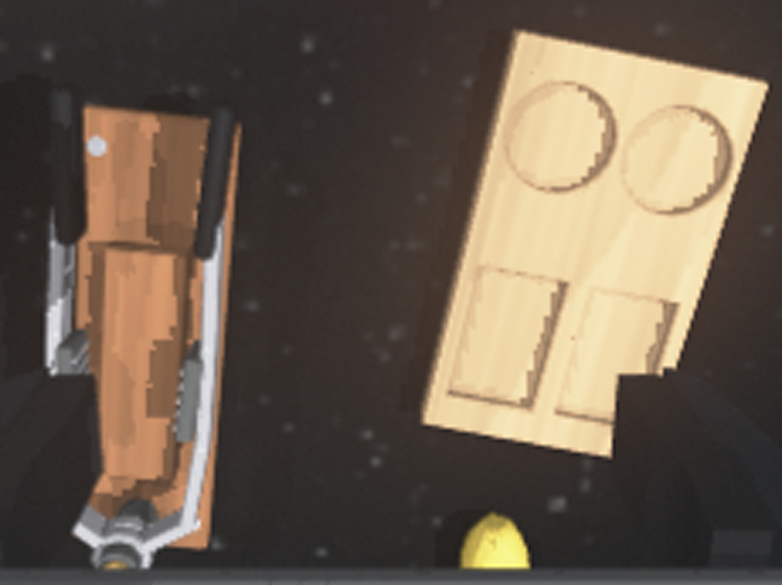

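```bash
python3 - <<'E'
from h import *
d=np.load('w2.npz')
c=lambda u,v,z: (ray(d,(215+u/3.4,130+v/3.4),z)*1000)
for n,u,v,z in [('r1',560,136,14),('r2',678,160,14),('l1',508,337,14),('l2',617.5,357,14),
 ('footNL',85,105,10),('footNR',240,125,10),('footFR',208,548,10),('railNL',107,243,24),('railNR',187,250,24),('railFR',176,480,24),('railFL',105,475,24),
 ('gripLn',62,92,47),('gripLf',65,240,47),('gripRn',222,112,47),('gripRf',207,255,47),('padLnear',72,345,48),('padRn',193,352,48),('padRf',184,440,48),('post',122,556,54)]:
    print(n,c(u,v,z/1000).round(1))
B=np.array([553,-52.3]);a=np.radians(-11.4);ux=np.array([np.cos(a),np.sin(a)]);uy=np.array([-ux[1],ux[0]])
for n,u,v in [('r1',560,136),('r2',678,160),('l1',508,337),('l2',617.5,357)]:
    p=c(u,v,.014)[:2]-B; print(n,'board frame',(p@ux).round(1),(p@uy).round(1))
E
```

```text
r1 [501.4 -65.1  14. ]
r2 [511.  -17.5  14. ]
l1 [587.1 -81.4  14. ]
l2 [596.2 -34.4  14. ]
footNL [ 490.  -252.7   10. ]
footNR [ 497.9 -191.8   10. ]
footFR [ 693.5 -213.2   10. ]
railNL [ 542.7 -244.6   24. ]
railNR [ 545.6 -212.9   24. ]
railFR [ 649.6 -223.    24. ]
railFL [ 647.2 -253.4   24. ]
gripLn [ 479.7 -250.    47. ]
gripLf [ 534.5 -253.8   47. ]
gripRn [ 486.7 -193.6   47. ]
gripRf [ 540.3 -201.3   47. ]
padLnear [ 576.3 -254.6   48. ]
padRn [ 579.2 -208.3   48. ]
padRf [ 617.1 -213.7   48. ]
post [ 666.5 -240.4   54. ]
r1 board frame -48.1 -22.8
r2 board frame -48.1 25.8
l1 board frame 39.2 -21.8
l2 board frame 38.8 26.1
```

```bash
python3 -m pendant '0 0.3 0 0 0 0; 0 0.6 0 0 0 0; 0 0.9 0 0 0 0; 0 1 0 0 0 -0.067; 0 1 0 0 0 -0.067; 0 1 0 0 0 -0.067'
python3 go.py .51 .1415 .1 174
```

```text
t: 3.85
eef_pos: [0.5084, 0.0513, 0.2006]
orientation: [-3.141, 0.0, 3.038]
force: [0.5, -0.1, -0.3]
width: 0.0878
grasp_force: 0.0
[ 0.008  0.451 -0.503  0.    -0.    -0.001] yaw 174.09
```

```bash
python3 -m pendant '0 0.25 -0.2 0 0 0; 0.01 0.45 -0.4 0 0 0; 0.01 0.45 -0.5 0 0 0; 0.01 0.45 -0.5 0 0 0; 0.01 0.45 -0.5 0 0 0'
python3 nuts.py w3.png; python3 go.py .513 .1415 .005 174
```

```text
t: 4.47
eef_pos: [0.5112, 0.1409, 0.1017]
orientation: [3.141, 0.002, 3.036]
force: [-0.3, 0.4, 0.1]
width: 0.0882
grasp_force: 0.0
rect 586.0 124.7 ell c [586.2 124.6] axes [32.9 37.2] long axis deg 116.8 area 958
rect 514.7 142.2 ell c [514.5 142.2] axes [31.1 53. ] long axis deg 86.1 area 1293
rect 452.1 128.0 ell c [451.9 128. ] axes [30.8 37. ] long axis deg 78.6 area 892
[ 0.009  0.003 -0.484 -0.     0.001  0.001] yaw 173.94
```

View pics/w3.png

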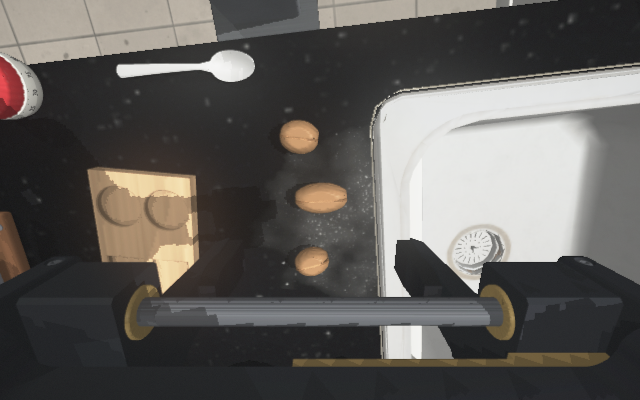

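The wrist view shows the pecan at (321,198), with walnuts at (300,137) and (312,261). The sink rim is close, so I'll use a narrower opening.

```bash
python3 -m pendant '0.015 0.005 0 0 0 0.01; 0.015 0.005 -0.2 0 0 0.01; 0.015 0.005 -0.4 0 0 0.01; 0.015 0.005 -0.48 0 0 0.01; 0.015 0.005 -0.48 0 0 0.01;0.015 0.005 -0.48 0 0 0.01' -0.5 10
python3 -m pendant '0 0 0 0 0 0;0 0 0 0 0 0;0 0 0 0 0 0;0 0 0 0 0 0;0 0 0 0 0 0' 1 10
```

```text
t: 5.28
eef_pos: [0.5145, 0.1428, 0.0061]
orientation: [3.141, 0.003, 3.052]
force: [-0.3, 0.0, -0.7]
width: 0.0662
grasp_force: 0.0
t: 5.9
eef_pos: [0.5134, 0.1427, 0.0046]
orientation: [-3.142, -0.0, 3.052]
force: [0.8, -0.6, -0.3]
width: 0.0181
grasp_force: 0.0
```

```bash
python3 -m pendant '0 0 0.1 0 0 0;0 0 0.3 0 0 0;0 0 0.5 0 0 0;0 0 0.5 0 0 0' -0.5 10; python3 nuts.py w4.png
```

```text
t: 6.4
eef_pos: [0.515, 0.1429, 0.1073]
orientation: [3.141, 0.006, 3.052]
force: [-0.3, 1.1, 0.5]
width: 0.0559
grasp_force: 0.0
rect 586.4 124.8 ell c [586.3 124.8] axes [32.6 37. ] long axis deg 115.8 area 943
rect 514.9 142.5 ell c [514.8 142.4] axes [30.9 52.9] long axis deg 87.5 area 1282
rect 452.5 127.7 ell c [452.4 127.9] axes [30.5 37. ] long axis deg 77.4 area 886
```

View pics/w4.png

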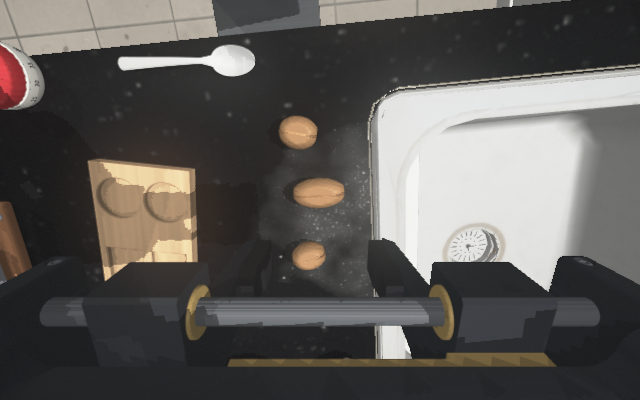

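The pecan has not moved: it is still at (318,192), although the fingers closed to 18 mm. Fingertips show at about (262,245) and (378,245), so I'll check where they really are by lowering again and looking.

```bash
python3 -m pendant '0 0 -0.2 0 0 0; 0 0 -0.4 0 0 0; 0 0 -0.5 0 0 0; 0 0 -0.5 0 0 0;0 0 -0.5 0 0 0'
python3 - <<'E'
from h import *
s=observe(); print(s['eef_pos'],s['width']); p=s['eef_pos']
a=cam('scene'); u=px(a,p); w=cam('wrist'); v=px(w,p); t=cam('top');x=px(t,p); print(u,v,x)
for q,k in((a,u),(w,v),(t,x)): cv2.circle(q['frame'],tuple(int(round(i)) for i in k),2,(0,255,0),-1)
c=lambda q,k,r,n: cv2.resize(q['frame'][max(0,int(k[1])-r):int(k[1])+r,max(0,int(k[0])-r):int(k[0])+r],(n,n),interpolation=cv2.INTER_CUBIC)
cv2.imwrite('pics/c3.png',np.hstack([c(a,u,50,400),c(w,v,100,400)])[:,:,::-1])
E
```

```text
t: 7.08
eef_pos: [0.5136, 0.1428, 0.0049]
orientation: [3.142, 0.0, 3.052]
force: [0.3, 0.8, -0.0]
width: 0.0659
grasp_force: 0.0
[0.51361731 0.14276036 0.00493814] 0.0659413706546051
[229.90403488 203.98181797] [318.7831728  228.56472456] [234.46473149 229.66202314]
```

View pics/c3.png

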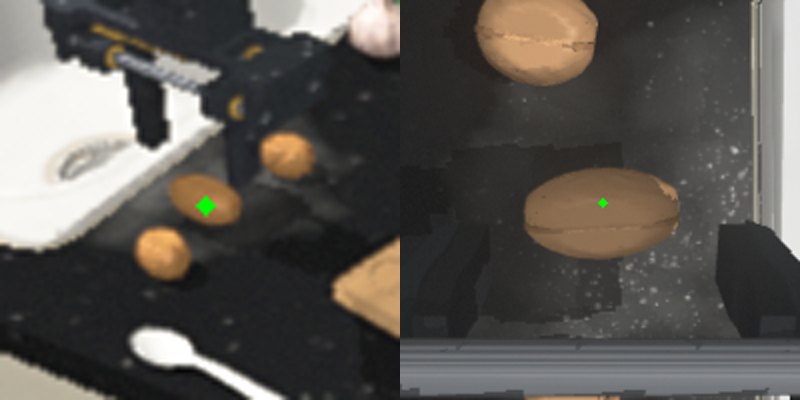

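The fingertips (left crop at about (150,140) and (240,180)) sit away from the reported TCP, marked by the green dot. I'll triangulate them.

```bash
python3 - <<'E'
from h import *
a=cam('scene');w=cam('wrist');t=cam('top')
def tri(l):
    A=np.zeros((3,3));b=np.zeros(3)
    for q,uv in l:
        v=q['M']@np.linalg.inv(np.array(q['camera_matrix']))@np.r_[uv,1]; v/=np.linalg.norm(v); P=np.eye(3)-np.outer(v,v); A+=P;b+=P@q['o']
    x=np.linalg.solve(A,b); return x, [np.abs(px(q,x)-uv).max() for q,uv in l]
# right finger tip (y-): scene crop(240,182); wrist: left in image
S=lambda u,v:np.array([179.9+u/4,154+v/4]); W=lambda u,v:np.array([218.8+(u-400)/2,128.6+v/2])
p=observe()['eef_pos']
for n,s in (('rtip',S(238,185)),('ltip',S(152,145))):
    print(n,s)
    for z in (.005,.025,.045,.065): print(z,ray(a,s,z).round(3))
for r in (241,255):
  for z in (.005,.025,.045,.065): print('wrist row',r,z,ray(w,(378,r),z).round(3))
g=cv2.resize(w['frame'][190:310,200:440],(800,400),interpolation=cv2.INTER_CUBIC); h=cv2.resize(t['frame'][180:260,195:275],(400,400),interpolation=cv2.INTER_CUBIC)
g=np.clip(g.astype(float)*2.2,0,255).astype(np.uint8);h=np.clip(h.astype(float)*1.8,0,255).astype(np.uint8)
cv2.imwrite('pics/c4.png',np.vstack([g[:300],np.hstack([cv2.resize(h,(300,300)),np.zeros((300,500,3),np.uint8)])])[:,:,::-1])
E
```

```text
rtip [239.4  200.25]
0.005 [0.541 0.131 0.005]
0.025 [0.518 0.113 0.025]
0.045 [0.496 0.094 0.045]
0.065 [0.473 0.075 0.065]
ltip [217.9  190.25]
0.005 [0.551 0.213 0.005]
0.025 [0.528 0.192 0.025]
0.045 [0.505 0.171 0.045]
0.065 [0.482 0.15  0.065]
wrist row 241 0.005 [0.527 0.184 0.005]
wrist row 241 0.025 [0.517 0.181 0.025]
wrist row 241 0.045 [0.507 0.177 0.045]
wrist row 241 0.065 [0.498 0.173 0.065]
wrist row 255 0.005 [0.538 0.184 0.005]
wrist row 255 0.025 [0.527 0.18  0.025]
wrist row 255 0.045 [0.516 0.177 0.045]
wrist row 255 0.065 [0.505 0.173 0.065]
```

View pics/c4.png

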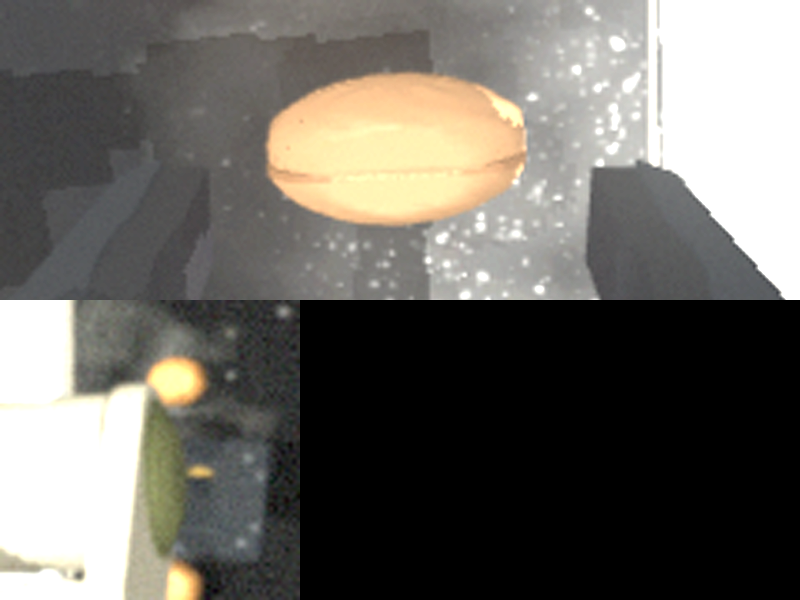

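The fingertips really sit about 25 mm higher than the reported TCP: wrist and scene views agree on a tip z of about 0.03, and the fingers passed over the 24 mm nut. I'll find the true tip height by contact.

```bash
python3 -m pendant '0 0 -0.04 0 0 0; 0 0 -0.075 0 0 0;0 0 -0.075 0 0 0'
python3 -m pendant '0 0 -0.02 0 0 0;0 0 -0.02 0 0 0'
python3 -m pendant '0 0 0 0 0 0;0 0 0 0 0 0;0 0 0 0 0 0;0 0 0 0 0 0;0 0 0 0 0 0' 1 10
```

```text
t: 7.75
eef_pos: [0.513, 0.1427, -0.0112]
orientation: [-3.141, -0.002, 3.052]
force: [0.6, 0.7, 0.3]
width: 0.066
grasp_force: 0.0
t: 8.0
eef_pos: [0.5133, 0.1427, -0.0146]
orientation: [-3.142, -0.0, 3.052]
force: [-0.7, 1.0, 0.1]
width: 0.0662
grasp_force: 0.0
t: 8.62
eef_pos: [0.5139, 0.1429, -0.0139]
orientation: [3.141, 0.001, 3.052]
force: [-1.3, -0.1, 5.9]
width: 0.0183
grasp_force: 2.8
```

```bash
python3 -m pendant '0 0 0 0 0 0;0 0 0 0 0 0;0 0 0 0 0 0;0 0 0 0 0 0;0 0 0 0 0 0' -0.5 10
python3 - <<'E'
from h import *
from nuts import nuts
w=cam('wrist');nuts(w)
a=cam('scene');u=(229,195)
c=lambda q,x0,x1,y0,y1: cv2.resize(q['frame'][y0:y1,x0:x1],(400,400),interpolation=cv2.INTER_CUBIC)
cv2.imwrite('pics/c5.png',np.hstack([c(a,190,270,160,240),c(w,220,420,130,330)])[:,:,::-1])
E
python3 -m pendant '0 0 -0.02 0 0 0;0 0 -0.02 0 0 0'
```

```text
t: 9.25
eef_pos: [0.5134, 0.1427, -0.0145]
orientation: [-3.142, -0.0, 3.052]
force: [0.2, -0.9, -0.0]
width: 0.0654
grasp_force: 0.0
rect 596.7 200.4 ell c [597.3 175.5] axes [ 31.7 254.8] long axis deg 83.1 area 2558
rect 554.4 45.4 ell c [554.7  46.1] axes [15.5 44. ] long axis deg 156.3 area 328
rect 515.7 141.6 ell c [515.5 141.6] axes [33.8 53.3] long axis deg 89.1 area 1415
rect 453.4 127.4 ell c [453.4 127.7] axes [31.3 37.9] long axis deg 77.8 area 930
t: 9.6
eef_pos: [0.5132, 0.1427, -0.0188]
orientation: [-3.141, -0.001, 3.052]
force: [-0.9, -0.4, 0.4]
width: 0.066
grasp_force: 0.0
```

View pics/c5.png

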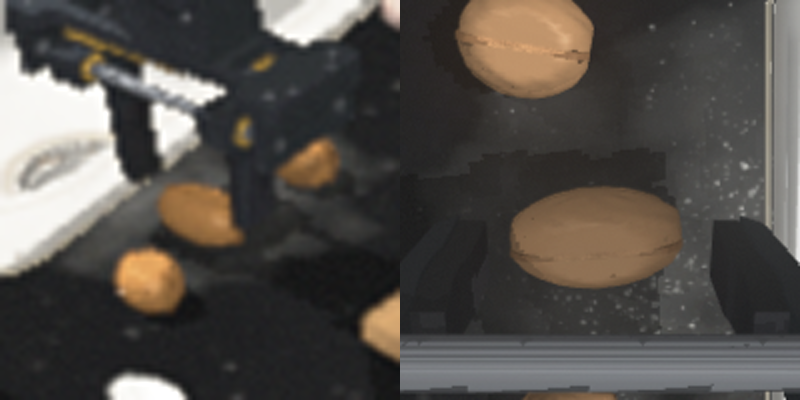

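The pecan is intact between the open fingertips, which are still too high (wrist crop (600,237)). I'll keep lowering until they touch.

```bash
python3 -m pendant '0 0 -0.015 0 0 0;0 0 -0.015 0 0 0'|egrep 'eef|force'
python3 -m pendant '0 0 -0.015 0 0 0;0 0 -0.015 0 0 0'|egrep 'eef|force'
python3 -m pendant '0 0 0 0 0 0;0 0 0 0 0 0;0 0 0 0 0 0;0 0 0 0 0 0;0 0 0 0 0 0' 1 8
```

```text
eef_pos: [0.5133, 0.1428, -0.0216]
force: [-0.4, 0.5, 0.1]
grasp_force: 0.0
eef_pos: [0.5133, 0.1427, -0.0246]
force: [-0.4, 0.7, -0.0]
grasp_force: 0.0
t: 10.72
eef_pos: [0.5135, 0.1427, -0.0243]
orientation: [3.142, 0.0, 3.052]
force: [0.3, -0.1, 1.0]
width: 0.0519
grasp_force: 8.0
```

```bash
python3 -m pendant '0 0 0.15 0 0 0;0 0 0.4 0 0 0;0 0 0.62 0 0 0;0 -0.25 0.62 0 0 -0.1;0 -0.5 0.62 0 0 -0.2;0 -0.75 0.62 0 0 -0.3;0 -1 0.62 0 0 -0.4;0 -1 0.62 0 0 -0.5;0 -1 0.62 0 0 -0.5' | egrep 'eef|width|grasp'; python3 go.py .596 -.2335 .06 84
```

```text
eef_pos: [0.5133, -0.0575, 0.0995]
width: 0.0516
grasp_force: 8.0
[ 0.414 -0.88  -0.198 -0.    -0.    -0.51 ] yaw 129.92
```

```bash
python3 -m pendant '0.1 -0.2 0 0 0 -0.1;0.2 -0.4 0 0 0 -0.2;0.3 -0.6 0 0 0 -0.3;0.41 -0.8 0 0 0 -0.4;0.41 -0.88 0 0 0 -0.51;0.41 -0.88 -0.1 0 0 -0.51;0.41 -0.88 -0.2 0 0 -0.51;0.41 -0.88 -0.2 0 0 -0.51' | egrep 'eef|width|grasp|ori'
cat > held.py <<'E'
import sys; from h import *
d=cam('wrist'); s=observe(); zn=s['eef_pos'][2]+.0365
hsv=cv2.cvtColor(cv2.GaussianBlur(d['frame'],(3,3),0),cv2.COLOR_RGB2HSV)
m=cv2.inRange(hsv,(5,90,70),(22,255,255))
c=px(d,s['eef_pos']+[0,0,.0365]); print('expected nut px',c.round(0))
cv2.imwrite('pics/'+sys.argv[1],cv2.resize(d['frame'][130:330,200:440],(720,600),interpolation=cv2.INTER_CUBIC)[:,:,::-1])
E
python3 held.py h1.png; python3 go.py .596 -.2335 .06 84
```

```text
eef_pos: [0.5949, -0.2321, 0.0582]
orientation: [-3.139, -0.001, 1.47]
width: 0.0515
grasp_force: 8.0
expected nut px [320. 256.]
[ 0.002 -0.005  0.002 -0.    -0.    -0.002] yaw 84.17
```

View pics/h1.png

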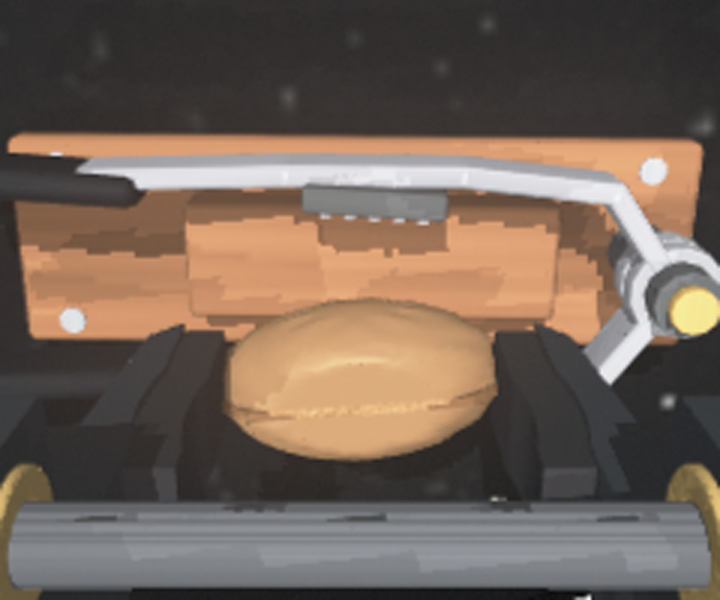

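The pecan is held level over the rail at crop (362,380), where it should be. The rail's corners are near (188,203), (557,207), (190,315) and (550,322), so I'll re-measure the seat from these.

```bash
python3 - <<'E'
from h import *
d=cam('wrist'); c=lambda u,v,z:(ray(d,(200+u/3,130+v/3),z)*1000).round(1)
for n,u,v,z in [('rTL',188,203,.024),('rTR',557,205,.024),('rBL',190,315,.024),('rBR',548,322,.024),('fTL',10,145,.010),('fTR',703,148,.010),('fBL',32,338,.010),('padmid',375,215,.036),('pL',303,210,.036),('pR',446,215,.036)]: print(n,c(u,v,z))
E
```

```text
rTL [ 551.  -214.6   24. ]
rTR [ 651.  -225.3   24. ]
rBL [ 546.1 -247.4   24. ]
rBR [ 647.3 -259.9   24. ]
fTL [ 500.  -196.2   10. ]
fTR [ 695.8 -217.1   10. ]
fBL [ 493.2 -256.    10. ]
padmid [ 601.5 -219.4   36. ]
pL [ 583.1 -216.2   36. ]
pR [ 619.7 -221.3   36. ]
```

```bash
python3 -m pendant '0.015 -0.02 0 0 0 0;0.015 -0.02 -0.1 0 0 0;0.015 -0.02 -0.2 0 0 0;0.015 -0.02 -0.26 0 0 0;0.015 -0.02 -0.26 0 0 0' | egrep 'eef|force|width'
python3 -m pendant '0 0 -0.015 0 0 0;0 0 -0.015 0 0 0' | egrep 'eef|force|width'
```

```text
eef_pos: [0.5984, -0.2372, 0.0073]
force: [-0.6, 0.3, 0.8]
width: 0.0516
grasp_force: 8.0
eef_pos: [0.5987, -0.2374, 0.0051]
force: [0.1, 0.0, -0.7]
width: 0.0515
grasp_force: 8.0
```

```bash
python3 -m pendant '0 0 -0.013 0 0 0;0 0 -0.013 0 0 0' | egrep 'eef|force|width'
python3 -m pendant '0 0 -0.008 0 0 0;0 0 -0.008 0 0 0' | egrep 'eef|force|width'
```

```text
eef_pos: [0.5984, -0.2372, 0.0019]
force: [-0.2, -0.2, -0.1]
width: 0.0514
grasp_force: 8.0
eef_pos: [0.5984, -0.2372, 0.0003]
force: [0.7, -0.1, -0.4]
width: 0.0517
grasp_force: 8.0
```

```bash
python3 -m pendant '0 0 0 0 0 0;0 0 0 0 0 0;0 0 0 0 0 0;0 0 0.1 0 0 0;0 0 0.3 0 0 0;0 0 0.4 0 0 0;-0.05 0 0.4 0 0 0.1;-0.1 0.02 0.4 0 0 0.2;-0.2 0.05 0.4 0 0 0.3;-0.3 0.05 0.4 0 0 0.4;-0.4 0.05 0.4 0 0 0.5;-0.46 0.05 0.4 0 0 0.6;-0.46 0.05 0.4 0 0 0.7;-0.46 0.05 0.4 0 0 0.8;-0.46 0.05 0.4 0 0 0.9;-0.46 0.05 0.4 0 0 1;-0.46 0.05 0.4 0 0 1;-0.46 0.05 0.4 0 0 1' -0.5 | egrep 'eef|force|width|ori|t:'
python3 -m pendant '0 0 0 0 0 0;0 0 0 0 0 0;0 0 0 0 0 0' -1 | egrep 'eef|force|width|ori|t:'
python3 go.py .5065 -.2264 .05 174
cat > seat.py <<'E'
from h import *
from nuts import nuts
import sys
d=cam('wrist'); nuts(d,(.55,.64,-.28,-.19),.036)
E
python3 seat.py
```

```text
t: 16.58
eef_pos: [0.5066, -0.2274, 0.0811]
orientation: [-3.141, 0.001, 3.034]
force: [0.3, -0.3, 0.7]
width: 0.066
grasp_force: 0.0
t: 16.95
eef_pos: [0.5064, -0.2272, 0.0804]
orientation: [3.142, -0.0, 3.036]
force: [-0.4, -0.6, 0.0]
width: 0.0882
grasp_force: 0.0
[ 0.     0.004 -0.152 -0.    -0.     0.   ] yaw 173.97
```

```bash
python3 -m pendant '0 0 -0.2 0 0 0;0 0 -0.35 0 0 0;0 0 -0.45 0 0 0;0 0 -0.45 0 0 0' -1 | egrep 'eef|force|width|t:'
python3 -m pendant '0 0 0 0 0 0;0 0 0 0 0 0;0 0 0 0 0 0' 0 10| egrep 'eef|force|width|t:'
python3 -m pendant '0 0 0 0 0 0;0 0 0 0 0 0;0 0 0 0 0 0' 1 10| egrep 'eef|force|width|t:'
```

```text
t: 17.5
eef_pos: [0.5057, -0.2268, -0.0107]
force: [-1.3, -0.8, -0.1]
width: 0.0881
grasp_force: 0.0
t: 17.88
eef_pos: [0.5066, -0.2271, -0.009]
force: [-0.6, 1.8, 2.0]
width: 0.0605
grasp_force: 0.9
t: 18.25
eef_pos: [0.5057, -0.2265, -0.0097]
force: [-5.1, 3.1, 2.5]
width: 0.0304
grasp_force: 4.5
```

```bash
python3 -m pendant '0 0 0 0 0 0;0 0 0 0 0 0;0 0 0 0 0 0' 1 20| egrep 'eef|force|width|t:'
python3 - <<'E'
from h import *
d=cam('scene'); e=cam('wrist'); c=cv2.resize(d['frame'][190:270,325:425],(480,384),interpolation=cv2.INTER_CUBIC); g=cv2.resize(e['frame'][170:330,260:380],(288,384),interpolation=cv2.INTER_CUBIC)
cv2.imwrite('pics/g1.png',np.hstack([c,g])[:,:,::-1])
E
```

```text
t: 18.62
eef_pos: [0.5055, -0.2264, -0.0097]
force: [-4.9, 4.3, 4.5]
width: 0.0272
grasp_force: 20.1
```

View pics/g1.png

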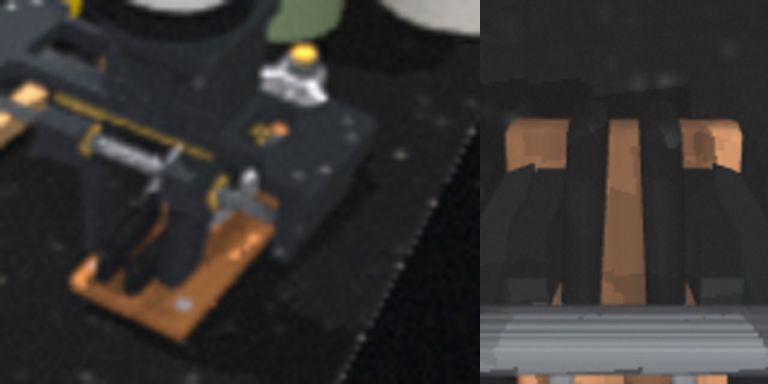

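The grips are closed between the fingers at 27 mm (right panel, grips at about (590,200) and (660,200)). I'll open, then inspect the seat.

```bash
python3 -m pendant '0 0 0 0 0 0;0 0 0 0 0 0;0 0 0 0 0 0;0 0 0 0 0 0;0 0 0.15 0 0 0;0 0 0.3 0 0 0;0 0 0.35 0 0 0;0.05 0 0.35 0 0 -0.1;0.1 0 0.35 0 0 -0.2;0.2 -0.05 0.35 0 0 -0.3;0.3 -0.05 0.35 0 0 -0.4;0.4 -0.05 0.35 0 0 -0.5;0.46 -0.05 0.35 0 0 -0.6;0.46 -0.05 0.35 0 0 -0.7;0.46 -0.05 0.35 0 0 -0.8;0.46 -0.05 0.35 0 0 -0.9;0.46 -0.05 0.35 0 0 -1;0.46 -0.05 0.35 0 0 -1;0.46 -0.05 0.35 0 0 -1' -1 8| egrep 'eef|force|width|t:|ori'
python3 - <<'E'
from h import *
d=cam('wrist'); f=d['frame']; o=px(d,[.598,-.236,.024]); print(o)
cv2.imwrite('pics/s1.png',cv2.resize(f[130:330,200:440],(720,600),interpolation=cv2.INTER_CUBIC)[:,:,::-1])
hsv=cv2.cvtColor(cv2.GaussianBlur(f,(3,3),0),cv2.COLOR_RGB2HSV)
c0,r0=o.round().astype(int)
for r in range(r0-40,r0+41,4): print(r,*[tuple(hsv[r,c]) if 0 else '%d,%d,%d'%tuple(hsv[r,c]) for c in range(c0-60,c0+61,12)])
E
```

```text
t: 21.1
eef_pos: [0.5983, -0.2373, 0.0599]
orientation: [-3.141, -0.0, 1.469]
force: [0.5, 0.0, -0.0]
width: 0.0879
grasp_force: 0.0
[318.64380455 211.54017134]
172 12,121,220 13,121,220 12,120,219 12,118,218 12,119,218 12,119,216 12,120,210 12,120,210 12,120,211 12,119,214 12,119,216
176 160,5,169 125,9,173 125,9,175 126,7,171 130,9,171 120,6,170 120,7,171 125,9,172 6,21,169 11,91,193 12,119,219
180 120,4,231 120,4,233 120,4,233 120,4,232 114,6,228 120,5,232 120,3,239 113,4,240 114,5,233 125,8,200 125,9,172
184 128,5,219 126,6,214 143,5,211 160,4,187 120,5,186 120,7,184 126,6,213 135,5,210 120,3,234 120,3,237 120,3,238
188 11,106,127 12,101,111 11,104,123 13,25,122 0,0,133 0,0,133 120,2,134 11,43,120 12,113,169 10,59,152 165,5,202
192 11,107,126 12,105,124 11,105,122 12,31,124 0,0,129 0,0,131 100,5,143 11,29,122 11,100,115 11,98,114 12,101,114
196 11,113,145 12,112,148 12,117,181 12,109,145 12,104,128 9,31,164 12,65,125 12,97,160 12,108,137 12,107,133 12,110,150
200 13,118,224 13,119,223 13,120,221 12,119,219 12,105,124 12,101,134 12,103,129 11,112,161 12,119,205 12,118,195 12,115,1
[... 849 characters left out ...]
12,118,201 12,120,202
232 12,121,215 12,118,169 11,112,144 12,115,159 12,107,141 14,104,140 12,110,142 12,113,151 12,112,144 12,113,144 13,118,225
236 12,121,200 12,120,200 12,119,200 12,117,181 11,69,122 4,14,130 10,14,113 12,109,136 12,119,205 12,120,212 13,120,219
240 9,40,64 8,45,63 6,39,66 9,40,64 0,8,102 128,6,162 150,2,113 7,37,62 4,29,62 8,35,58 0,15,67
244 128,7,154 132,8,167 150,4,124 165,10,102 10,8,101 126,8,164 30,2,108 170,8,96 135,7,142 130,9,167 125,9,170
248 120,7,173 120,7,174 120,7,174 120,5,156 60,2,131 105,4,134 110,5,144 120,7,174 120,7,171 120,9,174 116,9,189
252 114,6,231 120,6,227 126,6,222 120,6,200 60,2,130 90,2,129 120,4,142 120,5,209 114,5,233 113,4,239 113,4,238
```

```bash
cat > seat.py <<'E'
from h import *
d=cam('wrist'); hsv=cv2.cvtColor(cv2.GaussianBlur(d['frame'],(3,3),0),cv2.COLOR_RGB2HSV)
m=cv2.inRange(hsv,(14,85,120),(22,116,255)); o=px(d,[.598,-.236,.036]).round().astype(int)
k=np.zeros_like(m); cv2.rectangle(k,tuple(int(i) for i in o-[50,28]),tuple(int(i) for i in o+[50,28]),255,-1); m=cv2.morphologyEx(m&k,cv2.MORPH_CLOSE,np.ones((5,5)))
c=max(cv2.findContours(m,cv2.RETR_EXTERNAL,cv2.CHAIN_APPROX_NONE)[0],key=cv2.contourArea)
P=np.array([ray(d,p[0],.036)[:2]*1000 for p in c]).astype(np.float32); e=cv2.fitEllipse(P)
print('seat nut',np.round(e[0],1),'axes',np.round(e[1],1),'deg',round((e[2]+90)%180,1), 'rect',cv2.minAreaRect(P))
E
python3 seat.py
```

```text
seat nut [ 598.7 -236. ] axes [25.2 51.6] deg 176.9 rect ((598.7951049804688, -235.8852081298828), (25.23590850830078, 51.6866569519043), 84.12859344482422)
```

View pics/s1.png

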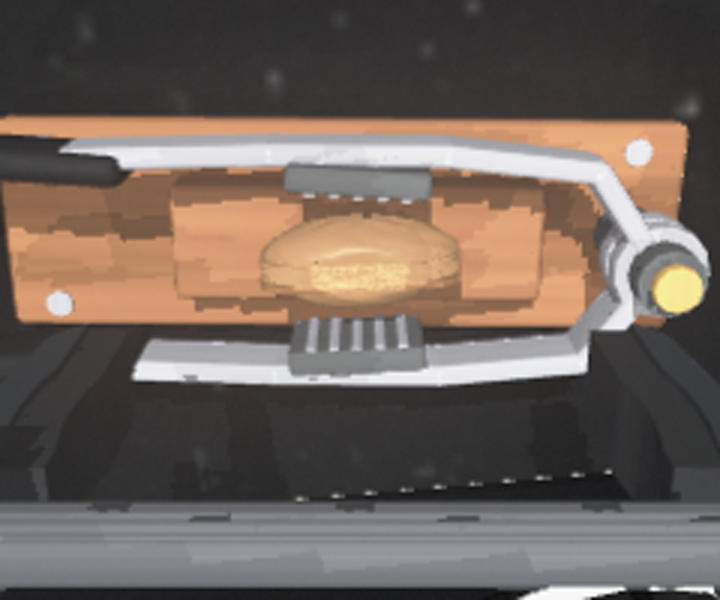

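The pecan sits on the seat, cracked: kernel showing at (360,275), measured 25 x 52 mm, and both arms open. Now I take it by its ends.

```bash
python3 -m pendant '0 0.005 0 0 0 0;0 0.005 -0.1 0 0 0;0 0.005 -0.2 0 0 0;0 0.005 -0.293 0 0 0;0 0.005 -0.293 0 0 0' -0.5 8| egrep 'eef|force|width'
python3 -m pendant '0 0 0 0 0 0;0 0 0 0 0 0;0 0 0 0 0 0;0 0 0 0 0 0' 1 8| egrep 'eef|force|width'
python3 -m pendant '0 0 0.15 0 0 0;0 0 0.3 0 0 0;0 0 0.4 0 0 0;0 0 0.4 0 0 0'| egrep 'eef|force|width|t:'
python3 go.py .587 -.0815 .06 78.6
```

```text
eef_pos: [0.5977, -0.2358, 0.0004]
force: [-0.4, 0.7, -0.2]
width: 0.0663
grasp_force: 0.0
eef_pos: [0.5989, -0.2365, 0.0026]
force: [0.1, 0.4, 3.6]
width: 0.0508
grasp_force: 8.0
t: 22.82
eef_pos: [0.599, -0.2365, 0.083]
force: [-0.1, 0.7, 0.1]
width: 0.0508
grasp_force: 8.0
[-0.06   0.775 -0.115  0.001  0.001 -0.06 ] yaw 83.99
```

```bash
python3 -m pendant '-0.02 0.3 0 0 0 -0.03;-0.04 0.6 0 0 0 -0.06;-0.06 0.775 0 0 0 -0.06;-0.06 0.775 -0.1 0 0 -0.06;-0.06 0.775 -0.2 0 0 -0.06;-0.06 0.775 -0.2 0 0 -0.06'| egrep 'eef|force|width|t:|ori'
cat > nest.py <<'E'
import sys; from h import *
# board frame nests from present wrist view: board outline + nest rims by contour of dark lines is weak -> report board edges
d=cam('wrist'); hsv=cv2.cvtColor(d['frame'],cv2.COLOR_RGB2HSV)
B=np.array([.553,-.0523]);a=np.radians(-11.4);ux=np.array([np.cos(a),np.sin(a)]);uy=np.array([-ux[1],ux[0]])
# scan along uy through board at several x for the edges (bright wood -> dark)
for bx in (-.06,-.03,0,.03,.06):
    r=[]
    for sgn in(1,-1):
        for y in np.arange(.035,.075,.0005):
            p=B+ux*bx+uy*sgn*y; u=px(d,np.r_[p,.014]).round().astype(int)
            if not(0<=u[0]<640 and 0<=u[1]<400): r.append(None);break
            h=hsv[u[1],u[0]]
            if h[2]<100 or h[1]<40: r.append(round(sgn*y*1000,1));break
    print(bx,r)
E
python3 nest.py; python3 go.py .587 -.0815 -.012 78.6
```

```text
t: 23.58
eef_pos: [0.585, -0.0807, 0.0395]
orientation: [-3.137, -0.001, 1.372]
force: [-1.1, 0.1, -0.7]
width: 0.0513
grasp_force: 8.0
-0.06 [np.float64(52.0), np.float64(-49.5)]
-0.03 [np.float64(52.0), np.float64(-49.5)]
0 [np.float64(52.0), np.float64(-42.0)]
0.03 [np.float64(52.0), np.float64(-72.0)]
0.06 [np.float64(52.0), np.float64(-66.0)]
[ 0.006 -0.002 -0.264 -0.    -0.001  0.   ] yaw 78.58
```

```bash
python3 -m pendant '0.006 0 -0.1 0 0 0;0.006 0 -0.2 0 0 0;0.006 0 -0.25 0 0 0;0.006 0 -0.25 0 0 0'| egrep 'eef|force|width|t:|ori'
python3 -m pendant '0 0 -0.01 0 0 0;0 0 -0.01 0 0 0'| egrep 'eef|force|width|t:|ori'
```

```text
t: 24.12
eef_pos: [0.5876, -0.0813, -0.0082]
orientation: [-3.141, -0.0, 1.372]
force: [0.2, 0.3, 1.2]
width: 0.0507
grasp_force: 8.0
t: 24.38
eef_pos: [0.5879, -0.0814, -0.0097]
orientation: [3.141, 0.0, 1.372]
force: [0.1, 0.2, -0.9]
width: 0.051
grasp_force: 8.0
```

```bash
python3 -m pendant '0 0 -0.015 0 0 0;0 0 -0.015 0 0 0'| egrep 'eef|force|width|t:|ori'
python3 -m pendant '0 0 -0.008 0 0 0;0 0 -0.008 0 0 0'| egrep 'eef|force|width|t:|ori'
```

```text
t: 24.62
eef_pos: [0.5877, -0.0813, -0.0132]
orientation: [3.141, 0.0, 1.372]
force: [-0.2, 0.5, -0.2]
width: 0.0506
grasp_force: 8.0
t: 24.88
eef_pos: [0.5877, -0.0813, -0.0139]
orientation: [3.141, 0.0, 1.372]
force: [-3.3, 0.7, 8.0]
width: 0.0513
grasp_force: 8.0
```

```bash
python3 -m pendant '0 0 0 0 0 0;0 0 0 0 0 0;0 0 0.02 0 0 0;0 0 0.1 0 0 0;0 0 0.25 0 0 0;0 0 0.45 0 0 0;-0.1 0 0.55 0 0 0;-0.1 0 0.55 0 0 0' -0.4 | egrep 'eef|force|width|t:|ori'
cat > bd.py <<'E'
import sys; from h import *
d=cam('wrist'); hsv=cv2.cvtColor(cv2.GaussianBlur(d['frame'],(3,3),0),cv2.COLOR_RGB2HSV)
N={'r1':(.5014,-.0651),'r2':(.511,-.0175),'l1':(.5871,-.0814),'l2':(.5962,-.0344)}
for n,p in N.items():
    u=px(d,np.r_[p,.014]).round().astype(int)
    if 0<=u[0]<640 and 0<=u[1]<280: print(n,u,hsv[u[1],u[0]])
u=px(d,np.r_[N['l1'],.02]).round().astype(int)
for r in range(u[1]-36,u[1]+37,6): print(r,*['%d,%d,%d'%tuple(hsv[min(r,399),min(c,639)]) for c in range(u[0]-60,u[0]+61,10)])
E
python3 bd.py; python3 go.py .587 -.0815 .1 78.6
```

```text
t: 25.88
eef_pos: [0.5681, -0.0815, 0.0976]
orientation: [3.138, 0.001, 1.371]
force: [0.4, 0.2, -0.1]
width: 0.0621
grasp_force: 0.0
r1 [250 194] [ 21  72 242]
r2 [246 145] [ 21  71 243]
l1 [338 193] [ 15 109 227]
l2 [338 144] [ 22  62 245]
159 22,61,245 24,52,247 24,51,247 21,66,244 22,59,246 23,57,246 23,56,246 21,65,244 21,67,244 20,74,241 23,56,246 11,95,94 11,90,85
165 22,63,245 21,66,245 23,56,246 22,63,243 20,75,240 20,74,240 20,75,238 20,75,238 20,74,237 20,71,238 23,57,246 11,95,89 12,90,85
171 22,67,244 21,68,244 21,70,243 21,70,243 22,60,246 22,60,246 21,65,245 21,66,244 21,68,243 22,63,245 22,63,245 11,93,88 12,91,84
177 22,60,245 22,61,245 22,63,245 17,84,225 15,94,207 15,92,192 18,82,227 16,86,216 16,87,211 14,95,170 22,60,246 11,94,87 12,89,83
183 22,60,246 22,60,245 22,60,245 18,81,226 19,78,238 14,108,192 14,114,193 14,112,187 18,85,230 17,89,211 24,51,246 11,90,85 12,88,81
189 22,61,245 22,61,245 22,62,245 18,81,224 14,113,201 15,111,220 15,106,227 15,111,221 14,113,205 16,87,216 23,58,246 11,90,82 13,85,78
195 21,63,245 21,65,245 21,66,245 18,85,229 14,113,215 18,
[... 199 characters left out ...]
,82,75 11,78,72
207 20,72,242 20,72,242 20,71,243 19,78,235 15,94,177 14,97,166 14,102,158 15,95,166 15,93,164 17,85,215 22,67,243 11,77,73 11,71,68
213 20,74,240 20,75,240 19,75,240 20,78,238 20,74,240 20,74,241 20,75,234 20,73,241 20,72,242 21,71,242 21,70,243 11,74,69 12,67,65
219 15,87,138 15,87,138 15,88,131 14,87,123 15,88,122 15,86,121 14,86,118 14,88,116 13,88,110 13,90,102 14,87,100 11,67,65 11,59,61
225 10,76,87 10,84,85 9,82,84 11,85,84 9,81,82 10,81,79 10,79,77 11,70,77 11,72,71 8,68,68 10,59,65 9,55,60 12,41,62
231 10,82,81 10,79,81 10,81,79 10,68,83 10,79,77 10,75,75 10,74,72 9,42,85 9,43,77 10,61,63 9,55,60 10,53,58 7,42,55
[ 0.095 -0.001  0.019  0.     0.001  0.   ] yaw 78.57
```

```bash
cat > bd.py <<'E'
import sys; from h import *
d=cam('wrist'); hsv=cv2.cvtColor(cv2.GaussianBlur(d['frame'],(3,3),0),cv2.COLOR_RGB2HSV)
N={'r1':(.5014,-.0651),'r2':(.511,-.0175),'l1':(.5871,-.0814),'l2':(.5962,-.0344)}
m=cv2.inRange(hsv,(12,98,130),(20,140,255))
for n,p in N.items():
    u=px(d,np.r_[p,.02]); v=px(d,np.r_[np.array(p)+[0,.03],.02]); r=int(np.linalg.norm(u-v))
    k=np.zeros_like(m); cv2.circle(k,tuple(int(i) for i in u.round()),r,255,-1); q=cv2.morphologyEx(m&k,cv2.MORPH_OPEN,np.ones((3,3)))
    cs=cv2.findContours(q,cv2.RETR_EXTERNAL,cv2.CHAIN_APPROX_NONE)[0]
    if cs:
        c=max(cs,key=cv2.contourArea)
        if len(c)>8:
            P=np.array([ray(d,i[0],.02)[:2]*1000 for i in c]).astype(np.float32); a=cv2.minAreaRect(P); print(n,np.array(p)*1000,np.round(a[0],1),np.round(a[1],1),round(a[2],1), 'px',u.round())
E
python3 bd.py
python3 -m pendant '-0.05 0.2 0 0 0 0.1;-0.1 0.4 0 0 0 0.2;-0.2 0.6 0 0 0 0.3;-0.3 0.8 0 0 0 0.4;-0.4 1 0 0 0 0.5;-0.5 1 0 0 0 0.6;-0.58 1 0 0 0 0.7;-0.58 1 0 0 0 0.8;-0.58 1 0 0 0 0.9;-0.58 1 0 0 0 0.99;-0.58 1 0 0 0 0.99;-0.58 1 0 0 0 0.99' -0.5 8| egrep 'eef|force|width|t:|ori'
python3 nuts.py w5.png
```

```text
l1 [587.1 -81.4] [587.8 -81.4] [26.1 52.5] 78.5 px [338. 195.]
t: 27.48
eef_pos: [0.4517, 0.1188, 0.0948]
orientation: [-3.141, -0.001, 2.924]
force: [-1.0, -0.3, -0.1]
width: 0.0666
grasp_force: 0.0
rect 458.5 127.7 ell c [458.7 127.8] axes [31.4 36.9] long axis deg 67.0 area 908
```

```bash
python3 -m pendant '0.03 0.045 0 0 0 -0.08;0.03 0.045 -0.2 0 0 -0.08;0.03 0.045 -0.2 0 0 -0.08'| egrep 'eef|ori'
python3 nuts.py w6.png; python3 - <<'E'
from h import *
d=cam('top');p=observe()['eef_pos']
hsv=cv2.cvtColor(d['frame'],cv2.COLOR_RGB2HSV);m=cv2.inRange(hsv,(5,90,90),(22,255,255)); m[:,:222]=0;m[:,265:]=0;m[:185]=0;m[275:]=0
for c in cv2.findContours(m,cv2.RETR_EXTERNAL,cv2.CHAIN_APPROX_NONE)[0]:
    if cv2.contourArea(c)>20: r=cv2.minAreaRect(c); print(r, ray(d,r[0],.012).round(4))
d=cam('wrist');hsv=cv2.cvtColor(cv2.GaussianBlur(d['frame'],(3,3),0),cv2.COLOR_RGB2HSV);u=px(d,[.457,.128,.012]).round().astype(int);print(u)
E
```

```text
eef_pos: [0.4561, 0.1277, 0.0535]
orientation: [-3.14, -0.005, 2.8]
rect 638.4 163.0 ell c [684.  292.7] axes [ 15.5 557. ] long axis deg 71.4 area 3338
rect 596.4 122.9 ell c [594.6 123.3] axes [28.  38.5] long axis deg 70.9 area 788
rect 459.3 127.5 ell c [459.1 127.7] axes [32.1 37.2] long axis deg 71.5 area 937
((241.0, 200.0), (12.0, 14.0), 90.0) [0.5868 0.1253 0.012 ]
[319 208]
```

```bash
python3 -m pendant '0.008 0 -0.1 0 0 0.01;0.008 0 -0.2 0 0 0.01;0.008 0 -0.3 0 0 0.01;0.008 0 -0.385 0 0 0.01;0.008 0 -0.385 0 0 0.01' | egrep 'eef|force|width|ori'
python3 nuts.py w7.png
python3 -m pendant '0 0 0 0 0 0;0 0 0 0 0 0;0 0 0 0 0 0;0 0 0 0 0 0;0 0 0 0 0 0' 1 8| egrep 'eef|force|width|t:'
```

```text
eef_pos: [0.4594, 0.1277, -0.0214]
orientation: [-3.142, -0.0, 2.816]
force: [0.3, -1.8, -0.4]
width: 0.0661
grasp_force: 0.0
rect 557.0 161.7 ell c [581.4 233.8] axes [ 10.4 338.9] long axis deg 72.2 area 1446
rect 530.0 199.7 ell c [530.1 199. ] axes [15.  42.2] long axis deg 0.4 area 307
rect 472.2 28.3 ell c [472.5  28.8] axes [15.3 42.3] long axis deg 141.9 area 318
rect 459.5 127.6 ell c [459.4 127.5] axes [34.1 37.3] long axis deg 68.5 area 999
t: 29.35
eef_pos: [0.4595, 0.1278, -0.0216]
force: [-0.0, 0.2, 3.3]
width: 0.0349
grasp_force: 8.0
```

```bash
python3 -m pendant '0 0 0 0 0 0;0 0 0 0 0 0;0 0 -0.015 0 0 0;0 0 -0.015 0 0 0' -0.3 8| egrep 'eef|force|width|t:'
python3 -m pendant '0 0 0 0 0 0;0 0 0 0 0 0;0 0 0 0 0 0;0 0 0 0 0 0' 1 8| egrep 'eef|force|width|t:'
python3 -m pendant '0 0 0.2 0 0 0;0 0 0.4 0 0 0;0 0 0.62 0 0 0;0.1 -0.25 0.62 0 0 -0.1;0.2 -0.5 0.62 0 0 -0.2;0.3 -0.75 0.62 0 0 -0.3;0.4 -1 0.62 0 0 -0.4;0.5 -1 0.62 0 0 -0.5;0.5 -1 0.62 0 0 -0.5' | egrep 'eef|width|grasp'; python3 go.py .598 -.236 .06 84
```

```text
t: 29.85
eef_pos: [0.459, 0.1277, -0.0251]
force: [0.2, -0.3, 1.0]
width: 0.0573
grasp_force: 0.0
t: 30.35
eef_pos: [0.4593, 0.1277, -0.0248]
force: [-0.5, 0.5, 0.1]
width: 0.0356
grasp_force: 8.0
eef_pos: [0.5595, -0.0726, 0.0987]
width: 0.0357
grasp_force: 8.0
[ 0.193 -0.817 -0.194 -0.    -0.    -0.361] yaw 116.45
```

```bash
python3 -m pendant '0.05 -0.2 0 0 0 -0.1;0.1 -0.4 0 0 0 -0.2;0.15 -0.6 0 0 0 -0.3;0.19 -0.8 0 0 0 -0.361;0.19 -0.81 -0.1 0 0 -0.361;0.19 -0.81 -0.19 0 0 -0.361;0.19 -0.81 -0.19 0 0 -0.361' | egrep 'eef|width|grasp|ori'
python3 - <<'E'
from h import *
d=cam('wrist');s=observe();z=s['eef_pos'][2]+.0368
hsv=cv2.cvtColor(cv2.GaussianBlur(d['frame'],(3,3),0),cv2.COLOR_RGB2HSV)
m=cv2.inRange(hsv,(14,60,70),(22,125,255)); o=px(d,[*s['eef_pos'][:2],z]).round().astype(int); print(o)
k=np.zeros_like(m); cv2.circle(k,tuple(int(i) for i in o),45,255,-1); m=cv2.morphologyEx(m&k,cv2.MORPH_OPEN,np.ones((5,5)))
c=max(cv2.findContours(m,cv2.RETR_EXTERNAL,cv2.CHAIN_APPROX_NONE)[0],key=cv2.contourArea)
P=np.array([ray(d,p[0],z)[:2]*1000 for p in c]).astype(np.float32); print(cv2.minAreaRect(P),cv2.fitEllipse(P))
E
python3 go.py .598 -.2365 .001 84
```

```text
eef_pos: [0.5963, -0.2328, 0.0598]
orientation: [-3.139, -0.002, 1.467]
width: 0.0356
grasp_force: 8.0
[320 256]
((597.3184204101562, -228.03451538085938), (42.36412811279297, 35.39935302734375), 84.15811920166016) ((597.0430908203125, -230.5424346923828), (34.28984451293945, 40.99424743652344), 1.358790397644043)
[ 0.005 -0.016 -0.3   -0.    -0.001 -0.   ] yaw 84.03
```

```bash
python3 -m pendant '0.005 -0.016 0 0 0 0;0.005 -0.016 -0.1 0 0 0;0.005 -0.016 -0.2 0 0 0;0.005 -0.016 -0.28 0 0 0;0.005 -0.016 -0.28 0 0 0'| egrep 'eef|force|width'
python3 -m pendant '0 0 -0.014 0 0 0;0 0 -0.014 0 0 0'| egrep 'eef|force|width'
```

```text
eef_pos: [0.5979, -0.2372, 0.0045]
force: [-0.0, 0.5, 0.7]
width: 0.0352
grasp_force: 8.0
eef_pos: [0.5985, -0.2376, 0.003]
force: [-0.8, -0.3, -0.7]
width: 0.0355
grasp_force: 8.0
```

```bash
python3 -m pendant '0 0 -0.015 0 0 0;0 0 -0.015 0 0 0'| egrep 'eef|force|width'
python3 -m pendant '0 0 0 0 0 0;0 0 0 0 0 0;0 0 0 0 0 0;0 0 0.1 0 0 0;0 0 0.29 0 0 0;0 0 0.29 0 0 0;0 0 0.29 0 0 0' -0.3 | egrep 'eef|force|width|ori|t:'
python3 seat.py
```

```text
eef_pos: [0.5982, -0.2374, -0.0007]
force: [0.1, 0.0, -0.1]
width: 0.0357
grasp_force: 8.0
t: 34.4
eef_pos: [0.5981, -0.2374, 0.0577]
orientation: [3.142, -0.0, 1.464]
force: [-0.5, 0.3, -0.2]
width: 0.0574
grasp_force: 0.0
seat nut [ 591.3 -235.1] axes [29.5 59. ] deg 161.2 rect ((587.6863403320312, -236.30735778808594), (31.766277313232422, 57.033241271972656), 82.31615447998047)
```

```bash
python3 -m pendant '0 0 0.12 0 0 0;-0.05 0 0.12 0 0 0.1;-0.1 0.02 0.12 0 0 0.2;-0.2 0.05 0.12 0 0 0.3;-0.3 0.05 0.12 0 0 0.4;-0.4 0.05 0.12 0 0 0.5;-0.46 0.05 0.12 0 0 0.6;-0.46 0.05 0.12 0 0 0.7;-0.46 0.05 0.12 0 0 0.8;-0.46 0.05 0.12 0 0 0.9;-0.46 0.05 0.12 0 0 1;-0.46 0.05 0.12 0 0 1;-0.46 0.05 0.12 0 0 1;-0.46 0.05 -0.1 0 0 1;-0.46 0.05 -0.25 0 0 1;-0.46 0.05 -0.34 0 0 1;-0.46 0.05 -0.34 0 0 1' -1 | egrep 'eef|force|width|ori|t:'
python3 -m pendant '0 0 0 0 0 0;0 0 0 0 0 0;0 0 0 0 0 0;0 0 0 0 0 0;0 0 0 0 0 0;0 0 0 0 0 0' 1 8| egrep 'force|width|t:'
python3 -m pendant '0 0 0 0 0 0;0 0 0 0 0 0;0 0 0 0 0 0' 1 20| egrep 'force|width|t:'
python3 -m pendant '0 0 0 0 0 0;0 0 0 0 0 0' 1 20| egrep 'force|width|t:'
```

```text
t: 36.58
eef_pos: [0.5059, -0.2272, -0.0113]
orientation: [3.141, -0.002, 3.034]
force: [0.6, 0.2, 0.4]
width: 0.0882
grasp_force: 0.0
t: 37.33
force: [-3.6, 5.9, 4.1]
width: 0.0383
grasp_force: 8.0
t: 37.7
force: [-4.9, 6.1, 5.1]
width: 0.0272
grasp_force: 20.1
t: 37.95
force: [-6.0, 6.0, 5.3]
width: 0.0269
grasp_force: 20.1
```

```bash
python3 -m pendant '0 0 0 0 0 0;0 0 0 0 0 0;0 0 0 0 0 0;0 0 0 0 0 0;0 0 0.15 0 0 0;0 0 0.3 0 0 0;0 0 0.35 0 0 0;0.05 0 0.35 0 0 -0.1;0.1 0 0.35 0 0 -0.2;0.2 -0.05 0.35 0 0 -0.3;0.3 -0.05 0.35 0 0 -0.4;0.4 -0.05 0.35 0 0 -0.5;0.46 -0.05 0.35 0 0 -0.6;0.46 -0.05 0.35 0 0 -0.7;0.46 -0.05 0.35 0 0 -0.8;0.46 -0.05 0.35 0 0 -0.9;0.46 -0.05 0.35 0 0 -1;0.46 -0.05 0.35 0 0 -1;0.46 -0.05 0.35 0 0 -1' -1 8| egrep 'eef|force|width|t:|ori'
python3 seat.py; python3 - <<'E'
from h import *
d=cam('wrist'); hsv=cv2.cvtColor(cv2.GaussianBlur(d['frame'],(3,3),0),cv2.COLOR_RGB2HSV); u=px(d,[.598,-.236,.036]).round().astype(int); print(u)
for r in range(u[1]-24,u[1]+25,4): print(r,*['%d,%d,%d'%tuple(hsv[r,c]) for c in range(u[0]-40,u[0]+41,8)])
E
```

```text
t: 40.33
eef_pos: [0.5981, -0.2374, 0.0589]
orientation: [-3.141, -0.0, 1.467]
force: [-0.1, 0.7, -0.7]
width: 0.0884
grasp_force: 0.0
seat nut [ 589.5 -233.5] axes [24.1 58.8] deg 164.2 rect ((587.052001953125, -234.032958984375), (25.478588104248047, 56.88039016723633), 78.75772094726562)
[319 217]
193 12,107,148 11,106,147 11,62,140 0,2,147 0,2,144 120,2,144 90,2,149 90,2,156 11,30,137 11,102,140 11,101,141
197 13,115,218 13,114,229 12,110,183 11,106,156 11,94,149 11,73,158 11,59,176 10,31,190 12,106,173 12,110,171 12,110,178
201 14,111,236 14,112,235 14,113,235 12,108,154 13,100,145 14,101,166 12,102,147 11,106,152 12,111,180 13,114,224 14,109,234
205 14,110,237 14,109,236 14,111,236 13,105,175 14,107,213 14,106,217 14,107,207 12,104,157 12,109,161 13,114,229 14,109,238
209 14,113,231 13,114,232 13,113,230 15,106,218 16,103,231 16,103,228 15,105,221 14,106,198 13,116,225 14,111,235 14,111,236
213 13,114,229 13,114,228 13,113,216 16,104,228 19,90,240 20,83,241 16,102,230 14,107,208 12,115,220 13,113,230 13,112,229
217 13,114,230 13,114,229 13,113,218 16,103,227 18,98,238 17,98,236 17,98,235 15,107,215 12,114,213 12,115,221 13,115,221
221 14,112,234 14,112,233 13,113,213 17,98,238 20,91,243 19,93,242 20,89,243 15,106,216 12,112,196 13,114,229 13,114,228
225 12,115,223 12,115,223 12,116,218 14,112,207 18,99,240 21,86,245 20,92,243 14,111,202 13,113,225 13,113,230 14,110,237
229 11,111,174 11,108,179 12,112,177 11,103,144 14,107,201 15,105,223 14,104,184 12,107,152 12,112,186 12,114,195 12,114,192
233 12,114,205 12,113,183 12,114,195 12,115,198 12,108,156 12,104,154 12,106,156 12,106,157 12,113,170 13,114,215 12,111,161
237 12,110,181 12,113,189 11,113,190 8,22,171 135,6,177 135,6,161 140,5,157 140,5,145 12,111,168 12,115,208 13,115,213
241 3,31,73 9,34,75 6,34,74 132,7,173 126,7,181 125,8,186 120,6,173 128,6,164 3,32,72 7,32,72 7,33,70
```

```bash
sed -i 's/(14,85,120),(22,116,255)/(14,80,150),(22,108,255)/; s/\[50,28\]/[40,28]/g' seat.py; python3 seat.py; python3 go.py .596 -.236 .0005 84
```

```text
seat nut [ 597.9 -235.9] axes [24.8 34.4] deg 171.6 rect ((597.9485473632812, -235.7131805419922), (25.132444381713867, 35.59321212768555), 84.00531768798828)
[-0.011  0.007 -0.294 -0.    -0.     0.   ] yaw 83.99
```

```bash
python3 -m pendant '0 0.008 0 0 0 0;0 0.008 -0.1 0 0 0;0 0.008 -0.2 0 0 0;0 0.008 -0.294 0 0 0;0 0.008 -0.294 0 0 0' -0.3 8| egrep 'eef|force|width'
python3 -m pendant '0 0 0 0 0 0;0 0 0 0 0 0;0 0 0 0 0 0;0 0 0 0 0 0' 1 8| egrep 'eef|force|width'
python3 -m pendant '0 0 0.15 0 0 0;0 0 0.3 0 0 0;0 0 0.4 0 0 0;-0.1 0.2 0.4 0 0 -0.03;-0.2 0.4 0.4 0 0 -0.06;-0.3 0.6 0.4 0 0 -0.06;-0.4 0.86 0.4 0 0 -0.06;-0.48 0.86 0.4 0 0 -0.06;-0.48 0.86 0.4 0 0 -0.06'| egrep 'eef|force|width|t:'
python3 go.py .5014 -.0651 -.012 78.6
```

```text
eef_pos: [0.5976, -0.2354, -0.0008]
force: [-0.2, -0.2, 0.6]
width: 0.0576
grasp_force: 0.0
eef_pos: [0.5986, -0.2361, 0.0013]
force: [0.5, -0.0, 3.2]
width: 0.0354
grasp_force: 8.0
t: 42.72
eef_pos: [0.5019, -0.0635, 0.0809]
force: [-0.2, -0.2, -0.3]
width: 0.0358
grasp_force: 8.0
[-0.002 -0.008 -0.464  0.    -0.     0.001] yaw 78.52
```

```bash
python3 -m pendant '0 -0.008 -0.1 0 0 0;0 -0.008 -0.25 0 0 0;0 -0.008 -0.4 0 0 0;0 -0.008 -0.455 0 0 0;0 -0.008 -0.455 0 0 0'| egrep 'eef|force|width|ori'
python3 -m pendant '0 0 -0.014 0 0 0;0 0 -0.014 0 0 0'| egrep 'eef|force|width'
```

```text
eef_pos: [0.5025, -0.0658, -0.0105]
orientation: [-3.141, -0.0, 1.37]
force: [0.2, 0.1, 0.3]
width: 0.0356
grasp_force: 8.0
eef_pos: [0.5027, -0.0656, -0.0126]
force: [0.1, -0.0, -0.1]
width: 0.0357
grasp_force: 8.0
```

```bash
python3 -m pendant '0 0 -0.008 0 0 0;0 0 -0.008 0 0 0'| egrep 'eef|force|width'
python3 -m pendant '0 0 0 0 0 0;0 0 0 0 0 0;0 0 0.02 0 0 0;0 0 0.1 0 0 0;0 0 0.25 0 0 0;0 0 0.45 0 0 0;0.15 0 0.55 0 0 0;0.15 0 0.55 0 0 0' -0.1 | egrep 'eef|force|width|t:|ori'; python3 bd.py
```

```text
eef_pos: [0.5024, -0.0655, -0.0146]
force: [0.4, -0.0, 0.2]
width: 0.0355
grasp_force: 8.0
t: 44.85
eef_pos: [0.5339, -0.0658, 0.0974]
orientation: [3.137, 0.001, 1.371]
force: [0.3, -0.7, -0.3]
width: 0.0485
grasp_force: 0.0
r1 [501.4 -65.1] [502.  -65.4] [25.8 37.6] 78.4 px [286. 204.]
l1 [587.1 -81.4] [587.3 -80.5] [53.8 27.3] 0.3 px [375. 203.]
```

```bash
python3 -m pendant '0 0.2 0 0 0 -0.1;0.05 0.4 0 0 0 -0.2;0.1 0.6 0 0 0 -0.3;0.15 0.8 0 0 0 -0.4;0.25 0.95 0 0 0 -0.5;0.25 0.95 0 0 0 -0.595;0.25 0.95 0 0 0 -0.595;0.25 0.95 0 0 0 -0.595' -0.5 8| egrep 'eef|force|width|t:|ori'
python3 nuts.py w8.png
```

```text
t: 45.9
eef_pos: [0.5816, 0.1241, 0.0949]
orientation: [-3.141, 0.001, 0.438]
force: [-0.4, -1.2, -0.4]
width: 0.0661
grasp_force: 0.0
rect 387.2 211.8 ell c [387.6 210.5] axes [26.1 73.2] long axis deg 6.0 area 874
rect 591.2 125.9 ell c [591.5 125.8] axes [30.4 36.6] long axis deg 88.6 area 870
```

```bash
python3 -m pendant '-0.15 -0.08 0 0 0 0;-0.31 -0.16 0 0 0 0;-0.31 -0.16 0 0 0 0;-0.31 -0.16 0 0 0 0'| egrep 'eef|ori'
python3 nuts.py w9.png; python3 - <<'E'
from h import *
d=cam('wrist'); print(px(d,[.589,.125,.012]), d['o'])
g=cv2.cvtColor(d['frame'],cv2.COLOR_RGB2GRAY); u=px(d,[.589,.125,.012]).round().astype(int)
for r in range(u[1]-22,u[1]+23,2): print(r,*['%3d'%g[r,c] for c in range(u[0]-24,u[0]+25,2)])
E
```

```text
eef_pos: [0.5209, 0.0924, 0.0955]
orientation: [3.141, -0.001, 0.436]
rect 591.8 126.1 ell c [591.7 126. ] axes [30.  36.4] long axis deg 92.8 area 856
[318.80941497 118.0607367 ] [0.5909804  0.12542389 0.27833341]
96  68  66  67  67  69  71  84  73  86  92 128 105  99  87  78  77  77  77  68  64  66  67  63  61  56
98  68  67  71  72  73  74 105 131 134 134 131 131 126 117 113  93  83  75  76  65  66  63  62  61  56
100  72  71  73  73  77 114 142 143 146 144 141 140 138 131 125 121 100  87  75  65  65  63  63  61  54
102  74  71  79  73 122 146 150 150 153 156 150 147 148 145 135 126 121 106 100  56  59  63  60  58  55
104  75  74  72  85 142 150 155 159 163 177 171 168 165 168 158 135 130 124 106  89  49  50  57  58  56
106  80  85  74 111 112 153 170 178 175 176 172 170 170 172 168 165 136 131 125  99  81  47  47  49  56
108  80  81 102 128 136 146 174 187 175 174 171 171 171 170 170 170 161 138 132 119  92  64  48  47  56
110  76  78  95 147 158 164 158 146 191 172 169 170 170 169 170 169 170 153 130 130 105  87  47  46  44
112  75  80 119 150 157 182 188 167 161 178 165 170 169
[... 804 characters left out ...]
  96 115 121 128 129 131 131 134 133 129 119 115 113 101  68  48  48  45  43
130  93  85  97  90  88  90  86  84 106 110 111 116 120 122 118 113 102  99  96  61  47  47  47  43  43
132  94  88  85  86  86  86 101  87  86  92  95 119 105  99  96  89  84  77  58  47  46  47  44  44  42
134  95  93  85  84  85  84  84  83  88 108  84 114  92  82  57  52  50  48  49  48  47  46  45  41  51
136  90  89  89  84  84  91  84  81  82  81  77  77  75  97  80  68  51  48  66  53  60  48  54  52  46
138  89  94  89 104  86  85  84  94  78  79  75  74  72  70  66  64  67  66 120  61  56  60  53  51  50
140 132  96  89  94  88  85  88  80  77  75  73  71  69  69  66  64  66  63  62  59  55  53  53  52  50
```

```bash
python3 -m pendant '0.15 0.08 0 0 0 -0.1;0.35 0.168 0 0 0 -0.2;0.35 0.168 0 0 0 -0.277;0.35 0.168 -0.2 0 0 -0.277;0.35 0.168 -0.2 0 0 -0.277'| egrep 'eef|ori'
python3 nuts.py w10.png; python3 go.py .591 .126 -.0245 0
```

```text
eef_pos: [0.5889, 0.1264, 0.0527]
orientation: [3.142, 0.006, 0.001]
rect 427.9 31.9 ell c [ 428.5 -112.2] axes [ 15.8 571.7] long axis deg 91.0 area 3422
rect 591.4 126.2 ell c [591.6 126. ] axes [31.6 36.6] long axis deg 93.3 area 905
[ 0.005 -0.002 -0.396  0.    -0.001 -0.001] yaw 0.05
```

```bash
python3 -m pendant '0.008 0 -0.1 0 0 0.02;0.008 0 -0.2 0 0 0.02;0.008 0 -0.3 0 0 0.02;0.008 0 -0.396 0 0 0.02;0.008 0 -0.396 0 0 0.02' | egrep 'eef|force|width|ori'
python3 -m pendant '0 0 0 0 0 0;0 0 0 0 0 0;0 0 0 0 0 0;0 0 0 0 0 0;0 0 0 0 0 0' 1 8| egrep 'eef|force|width|t:'
```

```text
eef_pos: [0.5916, 0.1262, -0.0245]
orientation: [-3.142, 0.001, 0.032]
force: [-0.0, -0.7, 1.0]
width: 0.0662
grasp_force: 0.0
t: 48.48
eef_pos: [0.5922, 0.1261, -0.0236]
force: [-0.2, -0.5, 3.4]
width: 0.0355
grasp_force: 8.0
```

```bash
python3 -m pendant '0 0 0.2 0 0 0;0 0 0.4 0 0 0;0 0 0.62 0 0 0;0 -0.25 0.62 0 0 0.1;0 -0.5 0.62 0 0 0.2;0 -0.75 0.62 0 0 0.3;0 -1 0.62 0 0 0.4;0 -1 0.62 0 0 0.5;0 -1 0.62 0 0 0.5' | egrep 'eef|width|grasp'; python3 go.py .598 -.2365 .06 84
```

```text
eef_pos: [0.5916, -0.0741, 0.0998]
width: 0.036
grasp_force: 8.0
[ 0.032 -0.812 -0.199 -0.    -0.     0.414] yaw 46.7
```

```bash
python3 -m pendant '0 -0.2 0 0 0 0.1;0.01 -0.4 0 0 0 0.2;0.02 -0.6 0 0 0 0.3;0.032 -0.812 0 0 0 0.414;0.032 -0.812 0 0 0 0.414;0.032 -0.812 -0.1 0 0 0.414;0.032 -0.812 -0.25 0 0 0.414;0.032 -0.812 -0.4 0 0 0.414;0.032 -0.812 -0.47 0 0 0.414;0.032 -0.812 -0.47 0 0 0.414' | egrep 'eef|width|force|ori'
```

```text
eef_pos: [0.5982, -0.2353, 0.0057]
orientation: [-3.141, -0.001, 1.467]
force: [-0.0, -0.5, -0.6]
width: 0.0353
grasp_force: 8.0
```

```bash
python3 -m pendant '0 -0.005 -0.015 0 0 0;0 -0.005 -0.025 0 0 0;0 -0.005 -0.025 0 0 0'| egrep 'eef|force|width'
python3 -m pendant '0 0 0 0 0 0;0 0 0 0 0 0;0 0 0 0 0 0;0 0 0.1 0 0 0;0 0 0.29 0 0 0;0 0 0.29 0 0 0;0 0 0.29 0 0 0' -0.3 | egrep 'eef|force|width|ori|t:'
python3 seat.py
```

```text
eef_pos: [0.5983, -0.2373, 0.0013]
force: [0.4, -0.5, 0.3]
width: 0.0354
grasp_force: 8.0
t: 52.1
eef_pos: [0.5982, -0.2372, 0.0593]
orientation: [3.142, 0.0, 1.467]
force: [0.4, 0.0, -0.6]
width: 0.0576
grasp_force: 0.0
seat nut [ 598.4 -237.2] axes [31.4 36. ] deg 166.3 rect ((598.8375854492188, -237.79676818847656), (31.18930435180664, 34.775489807128906), 84.06816864013672)
```

Whole walnut on the seat (31 x 35 mm). Crack it.

```bash
python3 -m pendant '0 0 0.12 0 0 0;-0.05 0 0.12 0 0 0.1;-0.1 0.02 0.12 0 0 0.2;-0.2 0.05 0.12 0 0 0.3;-0.3 0.05 0.12 0 0 0.4;-0.4 0.05 0.12 0 0 0.5;-0.46 0.05 0.12 0 0 0.6;-0.46 0.05 0.12 0 0 0.7;-0.46 0.05 0.12 0 0 0.8;-0.46 0.05 0.12 0 0 0.9;-0.46 0.05 0.12 0 0 1;-0.46 0.05 0.12 0 0 1;-0.46 0.05 0.12 0 0 1;-0.46 0.05 -0.1 0 0 1;-0.46 0.05 -0.25 0 0 1;-0.46 0.05 -0.345 0 0 1;-0.46 0.05 -0.345 0 0 1' -1 | egrep 'eef|force|width|ori|t:'
python3 -m pendant '0 0 0 0 0 0;0 0 0 0 0 0;0 0 0 0 0 0;0 0 0 0 0 0;0 0 0 0 0 0;0 0 0 0 0 0' 1 8| egrep 'force|width|t:'
python3 -m pendant '0 0 0 0 0 0;0 0 0 0 0 0;0 0 0 0 0 0' 1 20| egrep 'force|width|t:'
python3 -m pendant '0 0 0 0 0 0;0 0 0 0 0 0;0 0 0 0 0 0;0 0 0 0 0 0;0 0 0.15 0 0 0;0 0 0.3 0 0 0;0 0 0.35 0 0 0;0.05 0 0.35 0 0 -0.1;0.1 0 0.35 0 0 -0.2;0.2 -0.05 0.35 0 0 -0.3;0.3 -0.05 0.35 0 0 -0.4;0.4 -0.05 0.35 0 0 -0.5;0.46 -0.05 0.35 0 0 -0.6;0.46 -0.05 0.35 0 0 -0.7;0.46 -0.05 0.35 0 0 -0.8;0.46 -0.05 0.35 0 0 -0.9;0.46 -0.05 0.35 0 0 -1;0.46 -0.05 0.35 0 0 -1;0.46 -0.05 0.35 0 0 -1' -1 8| egrep 'eef|force|width|t:|ori'
python3 seat.py
```

```text
t: 54.28
eef_pos: [0.5055, -0.2268, -0.0111]
orientation: [3.14, -0.002, 3.036]
force: [1.8, -0.5, 0.2]
width: 0.0878
grasp_force: 0.0
t: 55.02
force: [-3.0, 5.1, 2.7]
width: 0.0386
grasp_force: 8.0
t: 55.4
force: [-5.7, 5.0, 4.7]
width: 0.0266
grasp_force: 20.2
t: 57.78
eef_pos: [0.5981, -0.2373, 0.0596]
orientation: [-3.141, -0.0, 1.47]
force: [-0.1, 0.8, -0.6]
width: 0.0882
grasp_force: 0.0
seat nut [ 597.7 -236.1] axes [24.9 34.9] deg 172.0 rect ((598.0001220703125, -235.98605346679688), (25.58274269104004, 34.551856994628906), 79.09857940673828)
```

```bash
python3 -m pendant '0 0.006 0 0 0 0;0 0.006 -0.1 0 0 0;0 0.006 -0.2 0 0 0;0 0.006 -0.298 0 0 0;0 0.006 -0.298 0 0 0' -0.3 8| egrep 'eef|force|width'
python3 -m pendant '0 0 0 0 0 0;0 0 0 0 0 0;0 0 0 0 0 0;0 0 0 0 0 0' 1 8| egrep 'eef|force|width'
python3 -m pendant '0 0 0.15 0 0 0;0 0 0.3 0 0 0;0 0 0.4 0 0 0;-0.1 0.2 0.4 0 0 -0.03;-0.2 0.4 0.4 0 0 -0.06;-0.3 0.6 0.4 0 0 -0.06;-0.4 0.8 0.4 0 0 -0.06;-0.43 1 0.4 0 0 -0.06;-0.43 1 0.4 0 0 -0.06'| egrep 'eef|force|width|t:'
python3 go.py .511 -.0178 -.01 78.6
```

```text
eef_pos: [0.5975, -0.2356, -0.0011]
force: [1.1, -0.5, 0.2]
width: 0.0574
grasp_force: 0.0
eef_pos: [0.5986, -0.2362, 0.0011]
force: [-0.3, 1.0, 3.3]
width: 0.0357
grasp_force: 8.0
t: 60.08
eef_pos: [0.5117, -0.0341, 0.0806]
force: [0.3, -1.2, -0.4]
width: 0.0354
grasp_force: 8.0
[-0.004  0.082 -0.453 -0.    -0.    -0.003] yaw 78.85
```

```bash
python3 -m pendant '-0.005 0.08 0 0 0 0;-0.005 0.08 -0.15 0 0 0;-0.005 0.08 -0.3 0 0 0;-0.005 0.08 -0.45 0 0 0;-0.005 0.08 -0.45 0 0 0'| egrep 'eef|force|width|ori'
python3 -m pendant '0 0 -0.014 0 0 0;0 0 -0.02 0 0 0;0 0 -0.02 0 0 0'| egrep 'eef|force|width'
```

```text
eef_pos: [0.5102, -0.02, -0.0111]
orientation: [-3.138, -0.0, 1.372]
force: [-0.3, -0.6, -0.4]
width: 0.0355
grasp_force: 8.0
eef_pos: [0.5116, -0.0201, -0.013]
force: [0.6, 0.0, -1.0]
width: 0.0358
grasp_force: 8.0
```

```bash
python3 -m pendant '0 0.01 -0.005 0 0 0;0 0.01 -0.008 0 0 0'| egrep 'eef|force|width'
python3 -m pendant '0 0 0 0 0 0;0 0 0 0 0 0;0 0 0.02 0 0 0;0 0 0.1 0 0 0;0 0 0.25 0 0 0;0 0 0.45 0 0 0;0.15 -0.1 0.6 0 0 0;0.15 -0.1 0.6 0 0 0' -0.1 | egrep 'eef|force|width|t:|ori'; python3 bd.py
```

```text
eef_pos: [0.5114, -0.0179, -0.0149]
force: [-1.0, 1.3, 5.4]
width: 0.0351
grasp_force: 8.0
t: 62.32
eef_pos: [0.5434, -0.0393, 0.1078]
orientation: [3.135, 0.001, 1.372]
force: [0.3, 0.1, -0.5]
width: 0.0485
grasp_force: 0.0
r1 [501.4 -65.1] [501.9 -64.6] [27.  36.9] 78.5 px [284. 227.]
r2 [511.  -17.5] [510.7 -17.8] [25.5 37.8] 78.5 px [282. 181.]
l1 [587.1 -81.4] [587.2 -80.6] [28.3 53.1] 88.6 px [367. 226.]
```

```bash
python3 -m pendant '0 0 0.2 0 0 0;0 0 0.2 0 0 0;0 0 0.2 0 0 0' | egrep 'eef|t:'; python3 -c "
from cell import sign_off
print(sign_off())"
```

```text
t: 62.75
eef_pos: [0.5402, -0.0375, 0.1436]
the job is handed in; nothing more can be done
None
```

All three nuts present (two walnuts, one pecan) were cracked in the nutcracker and laid in their own nests, the wrist camera measuring each within 1 mm of its nest centre; the grips were released each time, though I did not measure the arm angle at the end, and I handed in at about 63 s without a verdict coming back.

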